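# Stack the finds boxes, cover them and knock the cover's pegs home

### The job

Pack up the finds boxes for the store: stack every box on the cradle, all with their chamfered corners matched to the cradle's so that each skirt drops fully over the one below, then fit the cover on top the same way round. Then take the mallet and with it knock both of the cover's pegs fully down, and put the mallet back on its rest as you found it, head standing in its place and handle over the bar. Leave the sherds and other things on the bench where they are.

Things in the scene. Friction and masses are not known exactly. Their poses are not given: they have to be found in the camera images.
- cradle: fixed plywood board 150 x 100 x 10 mm; on it a raised panel shaped like those on the boxes (90 x 46 mm at its foot, 84 x 40 mm on top, 8 mm high, both corners of its +x end chamfered). Origin: underside centre, at table height; x to the chamfered nose. Seated boxes have their undersides 10, 36, 62, 88 mm above it
- cradle_nose (a point): point on the cradle 45 mm from its origin along its x, 10 mm up, in the chamfered end of its panel
- box1: closed shallow finds box, plain grey plastic, 104 x 60 mm in plan, about 0.15 kg; both corners at its +x end (nose) cut off by 20 mm chamfers, the other two square. Upright flat sides to 26 mm; on top a raised panel with a paper label, 26 to 34 mm. Grip it from above across its 60 mm width, low down. Origin: centre of its underside; x along its length to the nose
- box2: a box like box1 in all respects. Undersides are open: a skirt with 5 mm walls, cavity 12 mm deep, same chamfered outline. It drops over the raised panel of the box below or the cradle (90 x 46 mm foot, tapered to 84 x 40 mm, 8 mm high) with 2 mm play all round, only nose over nose. Stacked boxes repeat every 26 mm
- box3: a box like box1 in all respects. 2 to 4 boxes are there; an absent one reads None all the time
- box4: a box like box1 in all respects
- box1_nose (a point): point in the plane of box1's underside, 45 mm from its origin along its x, in the chamfered end
- box2_nose (a point): point in the plane of box2's underside, 45 mm from its origin along its x, in the chamfered end
- box3_nose (a point): point in the plane of box3's underside, 45 mm from its origin along its x, in the chamfered end
- box4_nose (a point): point in the plane of box4's underside, 45 mm from its origin along its x, in the chamfered end
- cover: cover of the stack, plain grey plastic, 0.13 kg: skirt, chamfered outline, origin and axes as on a box, but only 18 mm high, its flat top carrying two steel pegs on the centre line. Grip it across its 60 mm width, low down. Seated, its underside lies 26 mm above that of the top box
- cover_nose (a point): point in the plane of the cover's underside, 45 mm from its origin along its x, in the chamfered end
- peg_a (a joint): travel (m) of the peg 28 mm from the cover's origin along +x: 0 fully up (its top 36 mm above the cover's underside), starts at 0 to 0.003, 0.014 fully home (top still 4 mm proud of the cover). Steel head 18 mm in diameter. Sprung but stiff: gives at about 6 to 9 N downward, and stays wherever it is driven
- peg_b (a joint): the same for the other peg, 28 mm from the cover's origin along -x
- rest: fixed plywood mallet rest, board 190 x 110 x 6 mm with a wooden bar 14 x 100 mm across it 60 mm from the origin along -x, its top 31 mm above the table. Origin: underside centre, at table height; x along the length towards the head's place
- rest_spot (a point): where the middle of the mallet head's lower face belongs: on the rest's board, 62 mm from the rest's origin along +x, 6 mm above the table
- rest_grip (a point): where the mallet's grip point is when the mallet lies on its rest: 10 mm from the rest's origin along +x, 41 mm above the table
- mallet: mallet, 0.28 kg: upright black rubber cylinder head 48 mm in diameter, 70 mm high, its flat ends (below and above) the striking faces; level wooden handle 24 mm wide, 20 mm high, 110 mm long, leaving the head along -x, its middle 35 mm above the lower face. Stands on that face on the rest, handle over the bar. Origin: centre of the lower face; x from handle to head
- mallet_grip (a point): where to grip the handle across its 24 mm width from above: 52 mm from the head's axis along -x, 35 mm above the lower face
- sherd_a: bystander: pottery sherd about 85 x 68 mm, 12 mm thick
- sherd_b: bystander: pottery sherd about 100 x 80 mm, 14 mm thick
- jar: bystander: glass jar, 62 mm in diameter, 75 mm high
- flask: bystander: white bottle, 52 mm in diameter, 105 mm high
- brush: bystander: hand brush lying beyond the boxes
Things that resemble listed ones, but are neither listed nor needed, are in the scene too. Leave any purple or yellow look-alike of the cover alone.

How it is judged:
By the outcome, as a careful person would: the job done as asked, in the order asked, and still so for the second after the job is handed in, with the robot touching nothing.
Of box1, box2, box3, box4 only 2 to 4 are there at a start; the rules pass over those that are not, and their reading is None.
At some moment in a run one of cover, box1, box2, box3, box4 may be knocked a few centimetres aside while the robot is not near it.
It also fails if it takes over 210 s, if anything falls off the work surface, if the arm or the gripper's body presses on something with over 40 N, if the wrist force passes 120 N, or if a joint passes its speed limit or range.

### The arm

A 6-joint arm with a two-finger parallel gripper is mounted at the origin on the work surface. World frame = base frame: x ahead of the robot, y to its left, z up, the work surface at z = 0. Lengths are in m, angles in rad, forces in N, time in s.
With the tool pointing down it reaches from about 0.35 to 0.775 m from the base axis. Payload 5.5 kg.
Tool frame: the origin (TCP) lies on the centre line of the jaws, within the pads' length; the fingertips stand 11 mm ahead of it and the grasp point (between the pads) lies 8 mm behind it; z points along the fingers, y is the line along which they close (so a half turn about z gives the same grasp; the last joint's range is limited). The gripper opens to 85 mm and grips with 20 to 120 N. Pads are 22 mm wide; open, the fingers measure 114 mm over their backs; the gripper's body (76 mm by 85 mm) begins 54 mm behind the grasp point. The pads swing forward as they close: fully open they stand 13 mm farther back than shut.
Start: joints at [0.967, 0.313, 0.046, 1.304, 0, 1.431], TCP at [0.257, 0.514, 0.211] pointing down, gripper open.
Joint ranges: [-2.76, 2.76], [-0.86, 1.69], [-1.03, 1.26], [-2.2, 2.34], [-1.47, 1.5], [-3.14, 3.14]. Speed limits (rad/s): [2.57, 2.57, 3.14, 3.14, 3.14, 3.14].

### API

Orientations are given as a unit quaternion [w, x, y, z].
In Python, from rig import ctrl, optics gives the robot as it stands.
- The arm moves only by the shell command python3 -m creep 'ROWS' [FORCE]. ROWS is JSON, a list of rows, each a list of 7 numbers: the turn, a rotation vector about the tool's x, y, z in rad, then the shift along the tool's x, y, z in m, then the gripper command: -1 is shut, 1 is fully open, values between are in proportion. In form: [[rx, ry, rz, dx, dy, dz, claw], ...]. A call has 1 to 12 rows; each row shifts and turns the commanded pose from where the row before left it, along the tool's axes as they then stand; what a row does not reach is not made up. A row lasts 1/12 s, in which the tool goes at most 41.7 mm and 7.16 degrees, less where a joint would pass 70% of its speed; a pose out of reach is approached as far as the arm can. A call with a gripper value outside its range is refused whole. The fingers move at their own pace and stop on an object; FORCE is the grip in N (left out, the last holds). Time passes only in rows, so rows that do not move let the fingers close. It gives the time, the measured TCP pose, the force, the opening and the grip force at its end, in the units of the state.
- ctrl.observe(): the state, without advancing time (a new reading comes with each control period).
- optics.snapshot(name): name is "side" or "top" or "wrist"; returns the picture (420x560x3 uint8, red, green, blue); there is no depth.
- optics.camera_info(name): a dict with "fx", "fy", "cx", "cy" (pixels), "dist_coeffs" ([k1, k2, p1, p2, k3] as OpenCV has them; the pictures are not rectified), "R" (3x3) and "t" (3): a world point X has camera coordinates R X + t. Camera axes: x right, y down, z forward; pixel columns grow to the right and rows downward; lengths in m; the calibration is good to about 2 mm. A picture is of the moment at which its call begins: read the wrist's pose just before it. camera_info takes no time and is no camera call; for the wrist camera it gives the pose at the moment of the call.
- ctrl.hand_in(): hands the job in; it is judged then, once.
The state is a dict: "time": time; "joints": joint angles; "qvel": joint speeds; "joint_efforts": joint torques, N m; "tool_pos": TCP position; "ee_rot": TCP orientation; "force": force on the tool from outside, world axes, zero at the start; "torque": the same for the moment, N m; "gripper_width": opening from 0.0 (shut) to 1.0 (fully open); "finger_force": force on a finger pad.
Only numpy, scipy, OpenCV 4.12 (cv2) and the standard library are available. Lean on these libraries where they do the work, as an engineer would, in place of code of your own. Each camera call takes 0.05 s, during which the arm holds its last target. There are 200 camera calls.

## Working session

There is one attempt and no reset: what is moved stays moved. The work goes in short steps, Python scripts to look and compute and a shell command to move; the robot and the scene stay as the last step left them, time stands still between calls to the robot, and variables do not carry over. Pictures are saved under pics/ and viewed, at most 14 in all, crops included, and the job is handed in when it is done.

```bash
ls; mkdir -p pics; python3 - <<'E'
from rig import ctrl, optics
import cv2
print(ctrl.observe())
for n in("top","side","wrist"):
    i=optics.camera_info(n); print(n,i)
    cv2.imwrite(f"pics/{n}0.png",optics.snapshot(n)[:,:,::-1])
E
```

```text
pics
{'time': 0.0, 'joints': array([ 9.67392488e-01,  3.13975787e-01,  4.49638569e-02,  1.30358558e+00,
       -1.32024235e-05,  1.43120100e+00]), 'qvel': array([-1.15387822e-06,  2.75617843e-04,  4.89867656e-06,  1.80882445e-03,
        7.09605139e-04,  1.01738824e-03]), 'joint_efforts': array([-1.28072075e-03, -4.80628037e+01,  2.98532331e+01,  1.93224364e-02,
       -2.56565926e-05, -3.24877661e-06]), 'tool_pos': array([0.25692576, 0.51379238, 0.20981672]), 'ee_rot': array([-3.20775728e-04,  2.29831121e-01,  9.73230109e-01, -8.41553338e-04]), 'force': array([-0.50571217,  0.26671076,  0.13834784]), 'torque': array([-0.03384912,  0.00164474, -0.04339362]), 'finger_force': 0.0, 'gripper_width': 0.9992665803882858}
top {'fx': 393.2410139604801, 'fy': 393.2410139604801, 'cx': 275.55556023807696, 'cy': 203.69661072921338, 'dist_coeffs': array([0.02281162, 0.        , 0.        , 0.        , 0.        ]), 'R': array([[-0.01907426, -0.99955177, -0.02307448],
       [-0.98474329,  0.02277419, -0.17251664],
       [ 0.17296481,  0.01943181, -0.9847363 ]]), 't': array([0.05377302, 0.51099174, 0.96396392])}
side {'fx': 472.29495631310004, 'fy': 472.29495631310004, 'cx': 281.67256317929395, 'cy': 204.7373493545108, 'dist_coeffs': array([-0.15383544,  0.        ,  0.        ,  0.        ,  0.        ]), 'R': array([[ 0.93187582, -0.36228769, -0.01884387],
       [-0.29180859, -0.71770362, -0.63225728],
       [ 0.21553472,  0.59468407, -0.7745293 ]]), 't': array([-0.47787433,  0.19785738,  1.46681259])}
wrist {'fx': 309.92435727002714, 'fy': 309.92435727002714, 'cx': 277.1505067367106, 'cy': 211.35205359938806, 'dist_coeffs': array([0.00908158, 0.        , 0.        , 0.        , 0.        ]), 'R': array([[ 0.447321  ,  0.89437159, -0.00184   ],
       [ 0.85027827, -0.42462786,  0.31099526],
       [ 0.27736401, -0.14067923, -0.95040968]]), 't': array([-0.57551289, -0.03970533,  0.38103192])}
```

View pics/top0.png

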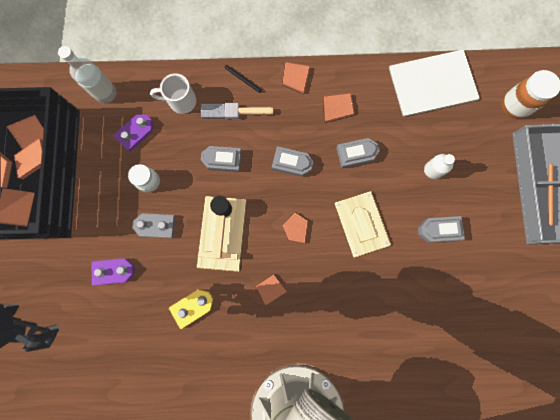

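View pics/side0.png

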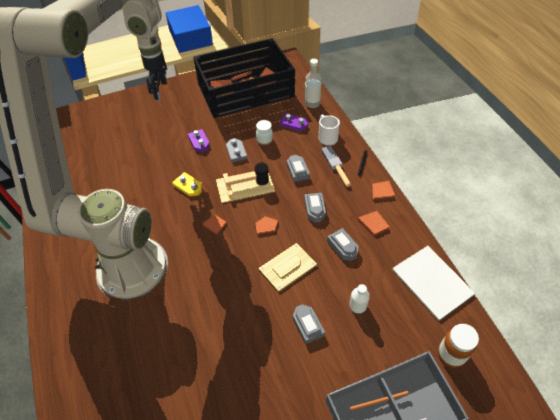

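The top view shows four grey boxes, near (221,157), (292,160), (357,151) and (441,229). The grey cover is at (153,225), and its purple look-alikes at (133,131) and (112,271) and yellow one at (191,308) are to be left alone. The cradle is at (362,223) and the rest with the mallet at (221,233). The side view agrees. I'll confirm in an enlarged crop and measure.

```bash
cat > h.py <<'E'
import numpy as np, cv2
from rig import ctrl, optics
from scipy.spatial.transform import Rotation as Rot
def snap(n):
    i=optics.camera_info(n); return optics.snapshot(n), i
def K(i): return np.array([[i['fx'],0,i['cx']],[0,i['fy'],i['cy']],[0,0,1.]])
def ray(i,px,z):
    """pixels (N,2) -> world points on plane(s) z"""
    p=cv2.undistortPoints(np.float64(px).reshape(-1,1,2),K(i),i['dist_coeffs']).reshape(-1,2)
    d=np.c_[p,np.ones(len(p))]@i['R']; c=-i['R'].T@i['t']
    return c+d*((z-c[2])/d[:,2])[:,None]
def proj(i,X):
    return cv2.projectPoints(np.float64(X).reshape(-1,3),cv2.Rodrigues(i['R'])[0],i['t'],K(i),i['dist_coeffs'])[0].reshape(-1,2)
def blobs(m,amin,amax):
    m=cv2.morphologyEx(m.astype(np.uint8)*255,cv2.MORPH_OPEN,np.ones((2,2)))
    c,_=cv2.findContours(m,cv2.RETR_EXTERNAL,cv2.CHAIN_APPROX_NONE)
    return [k for k in c if amin<cv2.contourArea(k)<amax]
def axis(P):
    """centre, long-axis yaw, (L,W) of xy points via minAreaRect"""
    b=cv2.boxPoints(cv2.minAreaRect(np.float32(P[:,:2]*1000)))/1000
    e=[b[1]-b[0],b[2]-b[1]]; e.sort(key=np.linalg.norm)
    return b.mean(0),np.arctan2(e[1][1],e[1][0]),(np.linalg.norm(e[1]),np.linalg.norm(e[0]))
def tool():
    s=ctrl.observe(); R=Rot.from_quat(np.roll(s['ee_rot'],-1)).as_matrix()
    return s['tool_pos'],R,s
def yawy(R): return np.arctan2(R[1,1],R[0,1])   # heading of tool y
E
python3 - <<'E'
from h import *
im=cv2.imread('pics/top0.png')[:,:,::-1]; i=optics.camera_info('top')
hsv=cv2.cvtColor(np.ascontiguousarray(im),cv2.COLOR_RGB2HSV)
g=(hsv[...,1]<60)&(hsv[...,2]>70)
for c in blobs(g,500,2000):
    x,y,w,h=cv2.boundingRect(c)
    P=ray(i,c[:,0],0.026); print('grey',(x+w//2,y+h//2),cv2.contourArea(c),*[np.round(v,4) for v in axis(P)])
w=(hsv[...,1]<110)&(hsv[...,2]>130)&(hsv[...,0]<35)&(hsv[...,0]>12)
for c in blobs(w,300,5000):
    x,y,ww,h=cv2.boundingRect(c)
    P=ray(i,c[:,0],0.008); print('wood',(x+ww//2,y+h//2),cv2.contourArea(c),*[np.round(v,4) for v in axis(P)])
cv2.imwrite('pics/topc.png',cv2.resize(im[95:285,100:480,::-1],(800,400),interpolation=cv2.INTER_CUBIC))
E
```

```text
grey (442, 230) 957.5 [ 0.4372 -0.3776] -1.5185 [0.1132 0.062 ]
grey (154, 226) 839.5 [0.4633 0.3611] 1.5023 [0.1097 0.0613]
grey (145, 179) 629.0 [0.5903 0.3919] 1.0842 [0.0914 0.064 ]
grey (440, 167) 525.0 [ 0.6051 -0.3915] -0.9221 [0.0877 0.0539]
grey (293, 162) 835.5 [ 0.6252 -0.0065] 1.3126 [0.1045 0.0667]
grey (222, 160) 828.5 [0.6396 0.1858] 1.4696 [0.1072 0.0659]
grey (359, 154) 852.5 [ 0.6476 -0.1819] -1.3791 [0.1103 0.0662]
grey (220, 112) 526.0 [0.7746 0.1901] 1.5437 [0.1046 0.0433]
grey (174, 94) 1129.0 [0.8314 0.3073] 0.9601 [0.1296 0.0975]
grey (543, 86) 761.0 [ 0.8195 -0.6794] -0.1307 [0.0877 0.0823]
wood (298, 394) 2424.0 [ 0.0481 -0.0012] 1.5602 [0.2179 0.1154]
wood (222, 235) 2567.0 [0.4415 0.1858] -0.1076 [0.1916 0.1112]
wood (364, 225) 2212.5 [ 0.458  -0.1845] 0.2901 [0.1526 0.104 ]
wood (439, 167) 353.0 [ 0.6092 -0.3966] -1.0744 [0.0811 0.05  ]
wood (520, 101) 383.5 [ 0.782 -0.616] 0.4458 [0.0857 0.0628]
wood (545, 86) 594.5 [ 0.8288 -0.6959] -0.1309 [0.0841 0.076 ]
```

View pics/topc.png

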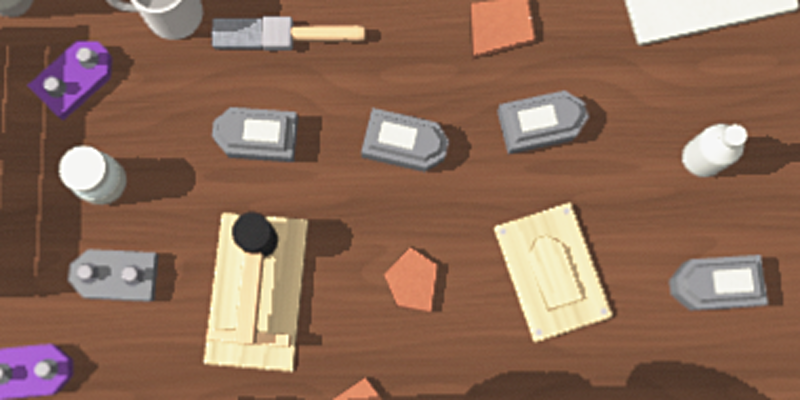

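View pics/wrist0.png

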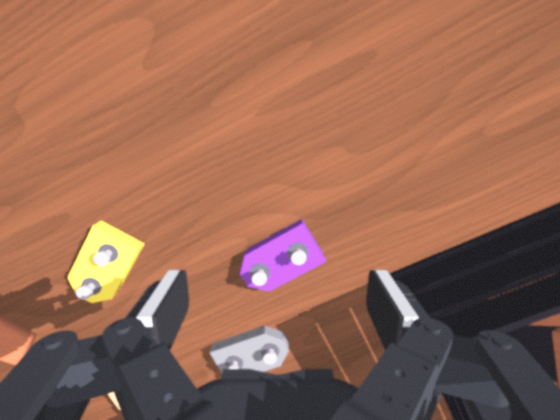

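The enlarged crop confirms them: the plain grey piece with two pegs at (153,225) is the cover (purple and yellow are look-alikes). The four labelled grey boxes have noses left, right, right and left, for (221,157), (292,160), (357,151) and (441,229). The cradle's nose is up. The wrist view shows the spot below the TCP at about row 180, clear between the fingers.

```bash
cat >> h.py <<'E'
def plan(x,y,z,yaw):
    """shift in present tool axes, then turn so that tool y heads at yaw(deg), z down"""
    p,R,s=tool(); d=R.T@(np.array([x,y,z])-p)
    h=np.radians(yaw); Y=np.array([np.cos(h),np.sin(h),0]); Z=np.array([0,0,-1.]); T=np.c_[np.cross(Y,Z),Y,Z]
    r=Rot.from_matrix(R.T@T).as_rotvec()
    print('t %.1f at'%s['time'],np.round(p,4),'yaw %.1f'%np.degrees(yawy(R)),'| shift',np.round(d,4),'turn',np.round(r,4),'| q1 q6',np.round(s['joints'][[0,5]],2),'F',np.round(s['force'],1),'w %.3f'%s['gripper_width'])
E
python3 -c "
from h import *
plan(.64,.186,.2,174.2)"
```

```text
t 0.1 at [0.257  0.5139 0.21  ] yaw 63.4 | shift [-0.4892 -0.1219  0.0101] turn [-8.0000e-04 -1.5000e-03 -1.9333e+00] | q1 q6 [0.97 1.43] F [-0.3  0.5  0.4] w 0.999
```

```bash
r='[0,0,0,-0.035,-0.0087,0.0007,1]'; 
python3 -m creep '[[0,0,0,-0.035,-0.0087,0.0007,1],[0,0,0,-0.035,-0.0087,0.0007,1],[0,0,0,-0.035,-0.0087,0.0007,1],[0,0,0,-0.035,-0.0087,0.0007,1],[0,0,0,-0.035,-0.0087,0.0007,1],[0,0,0,-0.035,-0.0087,0.0007,1],[0,0,0,-0.035,-0.0087,0.0007,1],[0,0,0,-0.035,-0.0087,0.0007,1],[0,0,0,-0.035,-0.0087,0.0007,1],[0,0,0,-0.035,-0.0087,0.0007,1],[0,0,0,-0.035,-0.0087,0.0007,1],[0,0,0,-0.035,-0.0087,0.0007,1]]'
python3 -m creep '[[0,0,0,-0.035,-0.0087,0.0007,1],[0,0,0,-0.034,-0.0087,0.0007,1],[0,0,-0.12,0,0,0,1],[0,0,-0.12,0,0,0,1],[0,0,-0.12,0,0,0,1],[0,0,-0.12,0,0,0,1],[0,0,-0.12,0,0,0,1],[0,0,-0.12,0,0,0,1],[0,0,-0.12,0,0,0,1],[0,0,-0.12,0,0,0,1],[0,0,-0.12,0,0,0,1],[0,0,-0.12,0,0,0,1]]'
python3 -m creep '[[0,0,-0.12,0,0,0,1],[0,0,-0.12,0,0,0,1],[0,0,-0.12,0,0,0,1],[0,0,-0.12,0,0,0,1],[0,0,-0.12,0,0,0,1],[0,0,-0.12,0,0,0,1],[0,0,0,0,0,0,1]]'
python3 - <<'E'
from h import *
im,i=snap('wrist'); cv2.imwrite('pics/w1.png',im[:,:,::-1])
plan(.64,.186,.2,174.2)
E
```

```text
time: 1.15
tool_pos: [0.5871, 0.2316, 0.202]
ee_rot: [-0.0, 0.23, 0.973, -0.0]
force: [0.3, 0.9, -0.2]
gripper_width: 0.999
finger_force: 0.0
time: 2.15
tool_pos: [0.6399, 0.1865, 0.2004]
ee_rot: [-0.0, -0.363, 0.932, 0.0]
force: [-0.2, 0.8, 0.4]
gripper_width: 0.999
finger_force: 0.0
time: 2.73
tool_pos: [0.6399, 0.1866, 0.2004]
ee_rot: [-0.0, -0.667, 0.745, 0.0]
force: [-0.6, -0.5, -0.6]
gripper_width: 1.0
finger_force: 0.0
t 2.8 at [0.6399 0.1866 0.2005] yaw 173.3 | shift [ 0.0006 -0.0002  0.0005] turn [ 0.0008 -0.0001 -0.0158] | q1 q6 [ 0.16 -1.29] F [ 0.2  0.6 -0.3] w 0.995
```

View pics/w1.png

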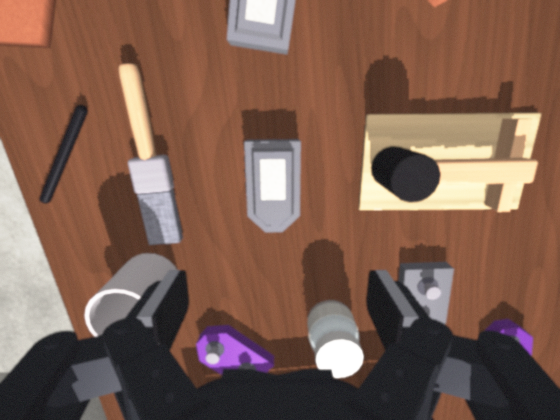

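The wrist picture shows the box centred at (273,185), tail up (row 142) and nose down (row 230), with its label at (273,178). The mallet head is at (405,175).

```bash
cat >> h.py <<'E'
def wbox(zb=0.0, name=None, off=0.0, near=(275,185)):
    """box seen under the open gripper, its underside at zb: label centre and grey outline in tool axes"""
    p,R,s=tool(); im,i=snap('wrist')
    if name: cv2.imwrite(name,im[:,:,::-1])
    hsv=cv2.cvtColor(im,cv2.COLOR_RGB2HSV); S,V=hsv[...,1],hsv[...,2]
    out=[]
    for nm,m,z,lo,hi in(('label',(S<40)&(V>190),zb+.034,200,6000),('grey',(S<70)&(V>60),zb+.026,1500,15000)):
        c=[k for k in blobs(m,lo,hi)]
        if not c: print(nm,'none'); out.append(None); continue
        k=min(c,key=lambda k:np.linalg.norm(k[:,0].mean(0)-near))
        P=ray(i,k[:,0],z); ce,a,wh=axis(P)
        d=R.T@np.r_[ce-p[:2],0]; Q=(P-p)@R
        print(nm,'px',k[:,0].mean(0).round(),'world',ce.round(4),'axis %.1f'%np.degrees(a),'size',np.round(wh,4),'tool dxy',d[:2].round(4),'x range',Q[:,0].min().round(4),Q[:,0].max().round(4),'y',Q[:,1].min().round(4),Q[:,1].max().round(4))
        out.append((ce,a))
    return out
E
python3 - <<'E'
from h import *
wbox(0)
E
```

```text
label px [274. 180.] world [0.6426 0.1807] axis 83.9 size [0.0465 0.0292] tool dxy [ 0.0055 -0.0034] x range -0.0176 0.0287 y -0.0182 0.0113
grey px [274. 181.] world [0.6441 0.1916] axis 84.7 size [0.1076 0.0615] tool dxy [-0.0055 -0.0035] x range -0.0591 0.0477 y -0.0347 0.0278
```

```bash

python3 -m creep '[[0,0,-0.017,-0.007,-0.0035,0,1],[0,0,0,0,0,0.035,1],[0,0,0,0,0,0.035,1],[0,0,0,0,0,0.035,1],[0,0,0,0,0,0.03,1],[0,0,0,0,0,0.025,1],[0,0,0,0,0,0.015,1],[0,0,0,0,0,0.01,1],[0,0,0,0,0,0,1]]'
python3 -m creep '[[0,0,0,0,0,0,-1],[0,0,0,0,0,0,-1],[0,0,0,0,0,0,-1],[0,0,0,0,0,0,-1],[0,0,0,0,0,0,-1],[0,0,0,0,0,0,-1],[0,0,0,0,0,0,-1],[0,0,0,0,0,0,-1]]' 40
python3 -m creep '[[0,0,0,0,0,-0.01,-1],[0,0,0,0,0,-0.03,-1],[0,0,0,0,0,-0.035,-1],[0,0,0,0,0,-0.035,-1],[0,0,0,0,0,-0.035,-1],[0,0,0,0,0,-0.035,-1],[0,0,0,0,0,0,-1]]'
python3 - <<'E'
from h import *
plan(.458,-.1845,.2,106.6)
im,i=snap('wrist'); cv2.imwrite('pics/w2.png',im[:,:,::-1])
E
```

```text
time: 3.58
tool_pos: [0.6428, 0.1932, 0.0131]
ee_rot: [-0.002, -0.672, 0.741, 0.001]
force: [-0.4, -0.7, 0.7]
gripper_width: 1.003
finger_force: 0.0
time: 4.25
tool_pos: [0.6444, 0.1932, 0.0161]
ee_rot: [0.0, -0.672, 0.741, -0.0]
force: [-0.8, -0.4, -1.3]
gripper_width: -0.005
finger_force: 0.0
time: 4.83
tool_pos: [0.6479, 0.1938, 0.2057]
ee_rot: [0.006, -0.672, 0.741, -0.004]
force: [-0.1, -0.3, 1.2]
gripper_width: 0.001
finger_force: 0.0
t 4.8 at [0.6479 0.1938 0.2057] yaw 174.4 | shift [0.395  0.1522 0.0023] turn [-0.0093  0.0109  1.1835] | q1 q6 [ 0.17 -1.3 ] F [-0.1 -0.3  1.2] w 0.001
```

View pics/w2.png

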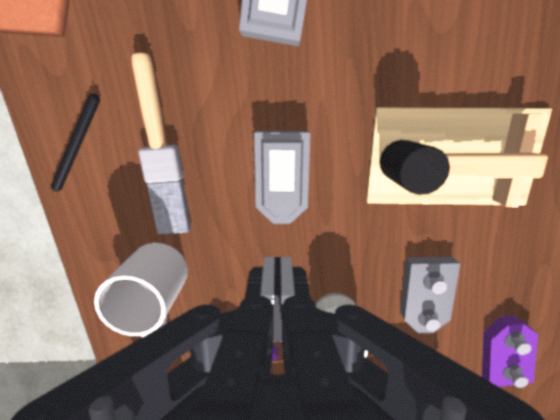

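The gripper shut on nothing. The box is still standing at (282,178), apparently undisturbed, so I'll check why.

```bash

python3 -m creep '[[0,0,0,0,0,0,1],[0,0,0,0,0,0,1],[0,0,0,0,0,0,1],[0,0,0,0,0,0,1],[0,0,0,0,0,0,1],[0,0,0,0,0,0,1]]' 40
python3 - <<'E'
from h import *
plan(.6441,.193,.2,174.4)
wbox(0)
im,i=snap('side'); cv2.imwrite('pics/s1.png',im[:,:,::-1])
E
```

```text
time: 5.38
tool_pos: [0.644, 0.1931, 0.195]
ee_rot: [-0.001, -0.672, 0.741, 0.0]
force: [-0.8, 0.6, -0.3]
gripper_width: 0.844
finger_force: 0.0
t 5.4 at [0.644  0.1931 0.195 ] yaw 174.4 | shift [ 0.0001 -0.0001 -0.005 ] turn [ 0.0015 -0.0004  0.0002] | q1 q6 [ 0.17 -1.3 ] F [-0.8  0.6 -0.3] w 0.844
label px [277. 175.] world [0.6428 0.1804] axis 84.4 size [0.0462 0.029 ] tool dxy [ 0.0127 -0.    ] x range -0.0104 0.0357 y -0.0148 0.0143
grey px [276. 176.] world [0.6439 0.1918] axis 84.4 size [0.1063 0.0616] tool dxy [ 0.0013 -0.    ] x range -0.0519 0.0543 y -0.0311 0.0305
```

```bash

python3 -m creep '[[0,0,0,0,0,0.03,1],[0,0,0,0,0,0.03,1],[0,0,0,0,0,0.03,1],[0,0,0,0,0,0.03,1],[0,0,0,0,0,0.03,1],[0,0,0,0,0,0.02,1],[0,0,0,0,0,0.01,1],[0,0,0,0,0,0,1],[0,0,0,0,0,0,1],[0,0,0,0,0,0,1]]' 40
python3 - <<'E'
from h import *
plan(.6441,.193,.2,174.4)
a=snap('side')[0][60:270,200:420]; b=snap('wrist')[0]
cv2.imwrite('pics/s2.png',np.hstack([cv2.resize(a,(400,382)),cv2.resize(b,(400,300))[:300,:] if 0 else cv2.copyMakeBorder(cv2.resize(b,(400,300)),0,82,0,0,0)])[:,:,::-1])
E
```

```text
time: 6.32
tool_pos: [0.6459, 0.1934, 0.0178]
ee_rot: [0.001, -0.672, 0.741, -0.001]
force: [0.9, -0.4, -0.3]
gripper_width: 0.999
finger_force: 0.0
t 6.3 at [0.6459 0.1934 0.0178] yaw 174.4 | shift [ 0.0005  0.0012 -0.1822] turn [-0.003   0.0009  0.0001] | q1 q6 [ 0.17 -1.3 ] F [ 0.9 -0.4 -0.3] w 0.999
```

View pics/s2.png

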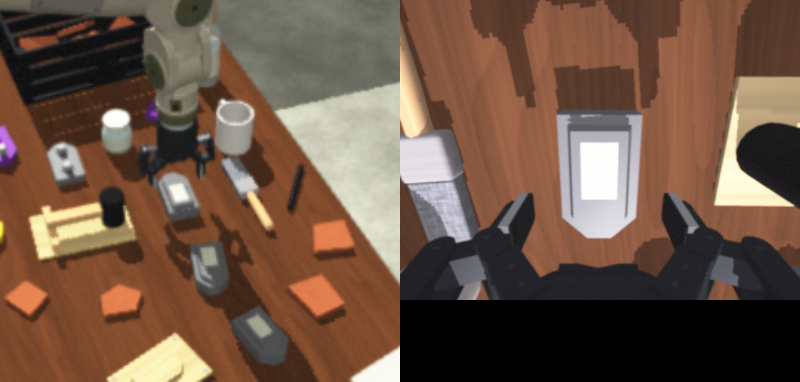

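The crop shows the open fingers at the nose end of the box and apparently above it, although TCP and box positions agree on paper. I'll check the TCP projection against both cameras.

```bash

python3 - <<'E'
from h import *
p,R,s=tool(); print(p,s['joints'])
for n in('side','wrist'):
    i=optics.camera_info(n)
    for w in(.0,.011,-.002): 
        for y in(-.0425,.0425): print(n,w,y,proj(i,p+R@np.array([0,y,w])).round(0))
    if n=='wrist': print('cam in tool',(R.T@(-i['R'].T@i['t']-p)).round(4))
im=snap('side')[0]; 
cv2.imwrite('pics/s3.png',cv2.resize(im[110:230,240:370],(780,720),interpolation=cv2.INTER_CUBIC)[:600,:,::-1])
E
```

```text
[0.64606437 0.19347838 0.01812656] [ 1.72035610e-01  6.06975710e-01  2.22730620e-02  9.82315160e-01
  7.38088916e-05 -1.30121154e+00]
side 0.0 -0.0425 [[308. 163.]]
side 0.0 0.0425 [[285. 168.]]
side 0.011 -0.0425 [[308. 165.]]
side 0.011 0.0425 [[285. 170.]]
side -0.002 -0.0425 [[308. 163.]]
side -0.002 0.0425 [[285. 168.]]
wrist 0.0 -0.0425 [[203. 252.]]
wrist 0.0 0.0425 [[350. 252.]]
wrist 0.011 -0.0425 [[207. 244.]]
wrist 0.011 0.0425 [[346. 244.]]
wrist -0.002 -0.0425 [[202. 253.]]
wrist -0.002 0.0425 [[351. 253.]]
cam in tool [ 0.0782  0.0004 -0.1635]
```

View pics/s3.png

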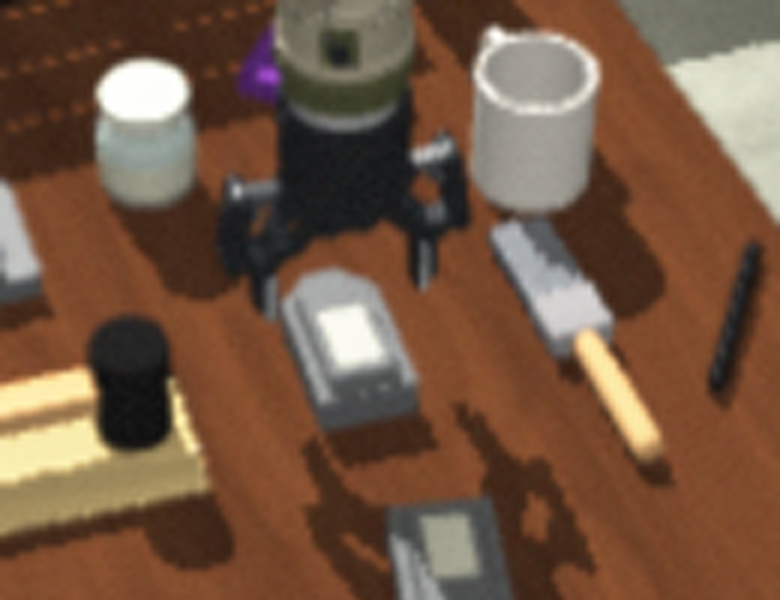

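```bash

python3 - <<'E'
from h import *
wbox(0,near=(275,235))
i=optics.camera_info('wrist'); p,R,s=tool()
im=snap('wrist')[0]; hsv=cv2.cvtColor(im,cv2.COLOR_RGB2HSV)
k=[k for k in blobs((hsv[...,1]<40)&(hsv[...,2]>190),1000,9000)]
for q in k: print(q[:,0].mean(0),[cv2.minAreaRect(q)[1]])
c=-i['R'].T@i['t']; print('cam',c)
E
```

```text
label px [474. 254.] world [0.5378 0.1937] axis -4.4 size [0.0354 0.0279] tool dxy [0.0103 0.1076] x range -0.0039 0.0239 y 0.0898 0.1255
grey px [479. 239.] world [0.54   0.1972] axis -58.5 size [0.0973 0.047 ] tool dxy [0.0065 0.1057] x range -0.0184 0.0593 y 0.094 0.1536
[ 56.11180124 287.91925466] [(108.68070220947266, 48.7075080871582)]
[475.40306122 255.04591837] [(48.0, 67.0)]
[ 31.50423729 226.97033898] [(62.23766326904297, 71.93757629394531)]
cam [0.63714224 0.11554342 0.18109823]
```

Both cameras put the real fingertips about 40 mm higher along the tool axis than the stated tool frame: about 7 px in the side view, and the wrist view agrees. I'll allow for that and go lower.

```bash

python3 -m creep '[[0,0,0,0,-0.0005,0.015,1],[0,0,0,0,0,0.012,1],[0,0,0,0,0,0.008,1],[0,0,0,0,0,0.005,1],[0,0,0,0,0,0.003,1],[0,0,0,0,0,0,1],[0,0,0,0,0,0,1],[0,0,0,0,0,0,1]]' 40
python3 - <<'E'
from h import *
plan(.6441,.193,.2,174.4)
a=snap('side')[0][110:230,240:370]; b=snap('wrist')[0]
cv2.imwrite('pics/s4.png',np.hstack([cv2.resize(a,(400,369)),cv2.copyMakeBorder(cv2.resize(b,(400,300)),0,69,0,0,0)])[:,:,::-1])
E
```

```text
time: 7.23
tool_pos: [0.6454, 0.1932, -0.0266]
ee_rot: [0.0, -0.672, 0.741, -0.0]
force: [-0.4, 0.1, -0.1]
gripper_width: 0.999
finger_force: 0.0
t 7.2 at [ 0.6454  0.1932 -0.0266] yaw 174.4 | shift [ 0.0003  0.001  -0.2266] turn [-0.0009  0.0003  0.0002] | q1 q6 [ 0.17 -1.3 ] F [-0.4  0.1 -0.1] w 0.999
```

View pics/s4.png

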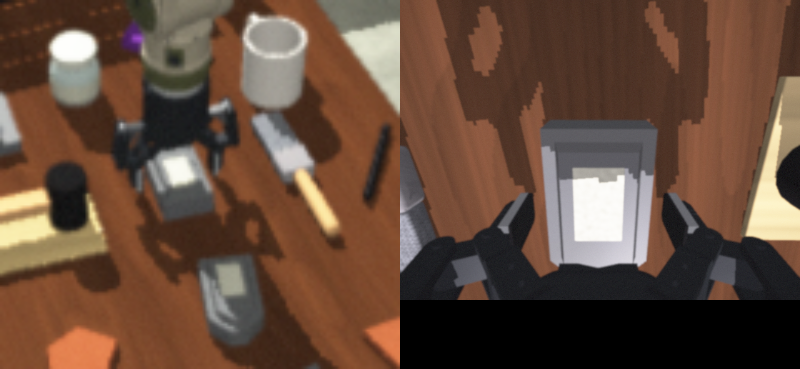

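The fingers now straddle the box and are centred on it (pads at 530 and 668, box edges at 543 and 656). Closing.

```bash

python3 -m creep '[[0,0,0,0,0,0,-1],[0,0,0,0,0,0,-1],[0,0,0,0,0,0,-1],[0,0,0,0,0,0,-1],[0,0,0,0,0,0,-1],[0,0,0,0,0,0,-1]]' 40
python3 -m creep '[[0,0,0,0,0,-0.01,-1],[0,0,0,0,0,-0.03,-1],[0,0,0,0,0,-0.03,-1],[0,0,0,0,0,-0.03,-1],[0,0,0,0,0,-0.03,-1],[0,0,0,0,0,-0.03,-1],[0,0,0,0,0,-0.02,-1],[0,0,0,0,0,0,-1],[0,0,0,0,0,0,-1]]'
python3 - <<'E'
from h import *
plan(.458,-.1845,.16,106.6)
E
```

```text
time: 7.83
tool_pos: [0.6463, 0.1934, -0.0253]
ee_rot: [0.001, -0.672, 0.741, -0.001]
force: [-0.2, 0.2, 6.0]
gripper_width: 0.696
finger_force: 47.8
time: 8.58
tool_pos: [0.6456, 0.1933, 0.1545]
ee_rot: [0.001, -0.672, 0.741, -0.001]
force: [0.3, 0.2, -2.8]
gripper_width: 0.695
finger_force: 43.9
t 8.6 at [0.6456 0.1933 0.1545] yaw 174.4 | shift [ 0.3943  0.1499 -0.0063] turn [-0.0019  0.0024  1.1835] | q1 q6 [ 0.17 -1.3 ] F [ 0.3  0.2 -2.8] w 0.695
```

```bash

python3 -m creep '[[0,0,0,0.0358,0.0062,-0.0045,-1],[0,0,0,0.0358,0.0062,-0.0045,-1],[0,0,0,0.0358,0.0062,-0.0045,-1],[0,0,0,0.0358,0.0062,-0.0045,-1],[0,0,0,0.0358,0.0062,-0.0045,-1],[0,0,0,0.0358,0.0062,-0.0045,-1],[0,0,0,0.0358,0.0062,-0.0045,-1],[0,0,0,0.0358,0.0062,-0.0045,-1],[0,0,0,0.0358,0.0062,-0.0045,-1],[0,0,0,0.0358,0.0062,-0.0045,-1]]'
python3 -m creep '[[0,0,0.1183,0,0,0,-1],[0,0,0.1183,0,0,0,-1],[0,0,0.1183,0,0,0,-1],[0,0,0.1183,0,0,0,-1],[0,0,0.1183,0,0,0,-1],[0,0,0.1183,0,0,0,-1],[0,0,0.1183,0,0,0,-1],[0,0,0.1183,0,0,0,-1],[0,0,0.1183,0,0,0,-1],[0,0,0.1183,0,0,0,-1],[0,0,0,0,0,0,-1],[0,0,0,0,0,0,-1]]'
cat >> h.py <<'E'
def wcradle(name=None):
    p,R,s=tool(); im,i=snap('wrist')
    if name: cv2.imwrite(name,im[:,:,::-1])
    hsv=cv2.cvtColor(im,cv2.COLOR_RGB2HSV)
    m=(hsv[...,1]<125)&(hsv[...,2]>120)&(hsv[...,0]<35)&(hsv[...,0]>12)
    for k in blobs(m,6000,90000):
        P=ray(i,k[:,0],.010); ce,a,wh=axis(P)
        print('wood px',k[:,0].mean(0).round(),'world',ce.round(4),'axis %.1f'%np.degrees(a),np.round(wh,4),'tool dxy',(R.T@np.r_[ce-p[:2],0])[:2].round(4))
E
python3 - <<'E'
from h import *
wcradle('pics/w5.png'); plan(.458,-.1845,.16,106.6)
E
```

```text
time: 9.42
tool_pos: [0.5462, -0.1581, 0.1958]
ee_rot: [-0.001, -0.672, 0.741, 0.002]
force: [1.0, -0.6, -2.4]
gripper_width: 0.696
finger_force: 43.9
time: 10.42
tool_pos: [0.5473, -0.1567, 0.1961]
ee_rot: [-0.001, -0.146, 0.989, 0.001]
force: [-0.6, 0.2, -1.7]
gripper_width: 0.695
finger_force: 43.9
wood px [ 43. 335.] world [ 0.8438 -0.4199] axis -33.7 [0.2774 0.1218] tool dxy [-0.2077 -0.3377]
wood px [278. 284.] world [ 0.6791 -0.1133] axis 16.6 [0.1485 0.0884] tool dxy [-0.1388  0.0034]
wood px [278.  92.] world [ 0.4597 -0.1797] axis 16.8 [0.1486 0.1023] tool dxy [0.0905 0.0033]
t 10.5 at [ 0.5475 -0.1568  0.1965] yaw 106.8 | shift [ 0.0936 -0.0007  0.0367] turn [ 0.0018 -0.0019  0.0037] | q1 q6 [-0.42 -0.71] F [-0.3 -0.6 -1.4] w 0.694
```

View pics/w5.png

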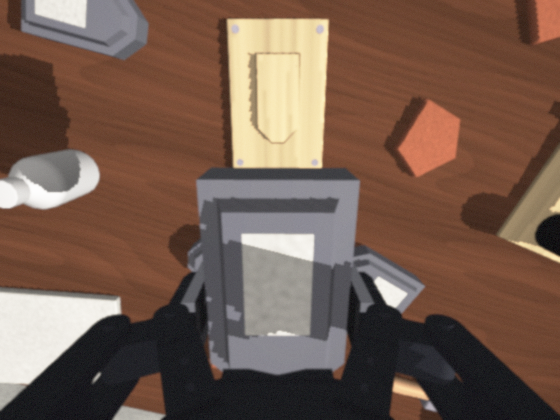

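The cradle board spans (228–328, 19–167), with its nose toward the bottom of the picture. The held box is square in the jaws (199–358), and its nose points the same way as the cradle's.

```bash

python3 -m creep '[[0,0,0,0.03,0.001,0,-1],[0,0,0,0.03,0.001,0,-1],[0,0,0,0.03,0.001,0.01,-1],[0,0,0,0,0,0.03,-1],[0,0,0,0,0,0.03,-1],[0,0,0,0,0,0.03,-1],[0,0,0,0,0,0.03,-1],[0,0,0,0,0,0.025,-1],[0,0,0,0,0,0.015,-1],[0,0,0,0,0,0.01,-1],[0,0,0,0,0,0,-1],[0,0,0,0,0,0,-1]]'
python3 -m creep '[[0,0,0,0,0,0.004,-1],[0,0,0,0,0,0.004,-1],[0,0,0,0,0,0.004,-1],[0,0,0,0,0,0.004,-1],[0,0,0,0,0,0.003,-1],[0,0,0,0,0,0,-1],[0,0,0,0,0,0,-1]]'
python3 - <<'E'
from h import *
plan(.458,-.1845,.16,106.6)
E
```

```text
time: 11.47
tool_pos: [0.4611, -0.1799, 0.0178]
ee_rot: [-0.0, -0.145, 0.989, 0.0]
force: [0.3, -0.2, -1.1]
gripper_width: 0.696
finger_force: 43.9
time: 12.05
tool_pos: [0.461, -0.1799, -0.0013]
ee_rot: [-0.0, -0.145, 0.989, 0.0]
force: [0.7, 0.4, -1.4]
gripper_width: 0.694
finger_force: 43.9
t 12.1 at [ 0.461  -0.1799 -0.0013] yaw 106.6 | shift [ 0.0043 -0.0035 -0.1613] turn [ 0.0004 -0.0003  0.0006] | q1 q6 [-0.53 -0.82] F [ 0.7  0.4 -1.4] w 0.694
```

```bash

python3 -m creep '[[0,0,0,0.0008,0,0.003,-1],[0,0,0,0,0,0.003,-1],[0,0,0,0,0,0.002,-1],[0,0,0,0,0,0.002,-1],[0,0,0,0,0,0.002,-1],[0,0,0,0,0,0.001,-1],[0,0,0,0,0,0,-1],[0,0,0,0,0,0,-1]]'
python3 -c "
from h import *
plan(.458,-.1845,.16,106.6)"
```

```text
time: 12.72
tool_pos: [0.4609, -0.1805, -0.014]
ee_rot: [0.0, -0.145, 0.989, -0.0]
force: [0.8, -1.2, -2.2]
gripper_width: 0.693
finger_force: 43.9
t 12.7 at [ 0.4609 -0.1805 -0.014 ] yaw 106.6 | shift [ 0.0038 -0.0031 -0.174 ] turn [-0.0006  0.0006  0.0005] | q1 q6 [-0.54 -0.83] F [ 0.8 -1.2 -2.2] w 0.693
```

```bash

python3 -m creep '[[0,0,0,0,0,0,1],[0,0,0,0,0,0,1],[0,0,0,0,0,0,1],[0,0,0,0,0,-0.01,1],[0,0,0,0,0,-0.03,1],[0,0,0,0,0,-0.035,1],[0,0,0,0,0,-0.035,1],[0,0,0,0,0,-0.035,1],[0,0,0,0,0,-0.03,1],[0,0,0,0,0,0,1],[0,0,0,0,0,0,1],[0,0,0,0,0,0,1]]'
python3 - <<'E'
from h import *
wbox(.010,'pics/w6.png'); wcradle(); plan(.437,-.378,.2,183)
E
```

```text
time: 13.72
tool_pos: [0.4601, -0.1801, 0.161]
ee_rot: [0.0, -0.145, 0.989, -0.0]
force: [-0.1, 0.3, -0.6]
gripper_width: 1.0
finger_force: 0.0
label px [277. 185.] world [ 0.4474 -0.1823] axis 16.6 size [0.0455 0.0282] tool dxy [0.0128 0.0015] x range -0.0099 0.0356 y -0.0126 0.0156
grey px [283. 182.] world [ 0.4544 -0.1807] axis 16.6 size [0.1355 0.0902] tool dxy [0.0057 0.001 ] x range -0.062 0.0735 y -0.044 0.0462
wood px [275. 185.] world [ 0.461  -0.1794] axis 16.6 [0.1528 0.1025] tool dxy [-0.0014 -0.    ]
t 13.8 at [ 0.4594 -0.1797  0.1597] yaw 106.6 | shift [ 0.0783 -0.1836 -0.0406] turn [ 2.800e-03 -1.000e-04 -1.333e+00] | q1 q6 [-0.54 -0.83] F [-0.1  0.1 -0.2] w 0.999
```

View pics/w6.png

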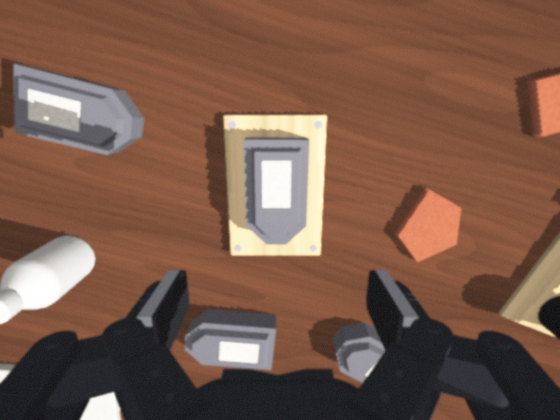

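Box 1 is seated on the cradle: its label is at (277,185) and its nose, at the bottom, sits over the cradle's nose. The next box is at (75,110) in this view.

```bash

python3 -m creep '[[0,0,0,0.013,-0.0306,0,1],[0,0,0,0.013,-0.0306,0,1],[0,0,0,0.013,-0.0306,0,1],[0,0,0,0.013,-0.0306,0,1],[0,0,0,0.013,-0.0306,0,1],[0,0,0,0.013,-0.0306,0,1],[0,0,-0.12,0,0,0,1],[0,0,-0.12,0,0,0,1],[0,0,-0.12,0,0,0,1],[0,0,-0.12,0,0,0,1],[0,0,-0.12,0,0,0,1],[0,0,-0.12,0,0,0,1]]'
python3 -m creep '[[0,0,-0.12,0,0,0,1],[0,0,-0.12,0,0,0,1],[0,0,-0.12,0,0,0,1],[0,0,-0.12,0,0,0,1],[0,0,-0.12,0,0,0,1],[0,0,0,0,0,0,1],[0,0,0,0,0,0,1]]'
cat >> h.py <<'E'
def pick(zb=0.0,ztcp=-0.0235):
    """label under gripper -> shift/turn to straddle the box (label centre is 12.5 mm to the tail)"""
    o=wbox(zb); p,R,s=tool()
    if o[0] is None: return
    ce,a=o[0]; h=yawy(R)-np.pi/2; a=h+((a-h+np.pi/2)%np.pi-np.pi/2)   # nearest to tool yaw-90
    c=ce+.0125*np.array([np.cos(a),np.sin(a)]); print('box',c.round(4),'yaw %.1f'%np.degrees(a))
    plan(c[0],c[1],ztcp,np.degrees(a)+90)
E
python3 -c "
from h import *
pick()"
```

```text
time: 14.82
tool_pos: [0.4374, -0.3777, 0.1588]
ee_rot: [-0.0, -0.486, 0.874, 0.002]
force: [-0.5, -0.4, -0.6]
gripper_width: 1.002
finger_force: 0.0
time: 15.4
tool_pos: [0.4376, -0.3778, 0.1594]
ee_rot: [-0.0, 0.72, -0.694, -0.001]
force: [-0.4, 0.2, -0.3]
gripper_width: 1.003
finger_force: 0.0
label px [275. 184.] world [ 0.4395 -0.3797] axis -87.4 size [0.1005 0.0587] tool dxy [ 0.0019 -0.0018] x range -0.048 0.0521 y -0.0317 0.0276
grey px [275. 183.] world [ 0.4394 -0.3783] axis -87.5 size [0.107  0.0614] tool dxy [ 0.0005 -0.0018] x range -0.0526 0.0541 y -0.0331 0.0287
box [ 0.4389 -0.3672] yaw -267.4
t 15.4 at [ 0.4378 -0.378   0.1597] yaw -177.9 | shift [-0.0104 -0.0018  0.1832] turn [ 0.0013  0.0018 -0.0097] | q1 q6 [-0.85 -2.46] F [ 0.4 -0.4  0.3] w 0.998
```

```bash
cat >> h.py <<'E'
def pick(zb=0.0,ztcp=-0.0235,near=(275,185)):
    p,R,s=tool(); im,i=snap('wrist'); hsv=cv2.cvtColor(im,cv2.COLOR_RGB2HSV); S,V=hsv[...,1],hsv[...,2]
    best=None
    for th in range(120,252,6):
        for k in blobs((S<60)&(V>th),300,6000):
            if np.linalg.norm(k[:,0].mean(0)-near)>90: continue
            ce,a,wh=axis(ray(i,k[:,0],zb+.034)); e=abs(wh[0]-.0455)+abs(wh[1]-.0285)
            if best is None or e<best[0]: best=(e,ce,a,wh,th,k[:,0].mean(0))
    e,ce,a,wh,th,px=best; h=yawy(R)-np.pi/2; a=h+((a-h+np.pi/2)%np.pi-np.pi/2)
    c=ce+.0125*np.array([np.cos(a),np.sin(a)]); print('label',px.round(),np.round(wh,4),'th',th,'box',c.round(4),'yaw %.1f'%np.degrees(a))
    plan(c[0],c[1],ztcp,np.degrees(a)+90)
E
python3 -c "
from h import *
pick()"
```

```text
label [275. 183.] [0.0461 0.0286] th 240 box [ 0.4393 -0.3771] yaw -267.2
t 15.5 at [ 0.4379 -0.3781  0.16  ] yaw -177.9 | shift [-0.0007 -0.0017  0.1835] turn [ 0.001   0.0014 -0.0125] | q1 q6 [-0.85 -2.46] F [ 0.  -0.  -0.4] w 1.002
```

```bash

python3 -m creep '[[0,0,-0.011,-0.0006,-0.0017,0,1],[0,0,0,0,0,0.03,1],[0,0,0,0,0,0.03,1],[0,0,0,0,0,0.03,1],[0,0,0,0,0,0.03,1],[0,0,0,0,0,0.025,1],[0,0,0,0,0,0.02,1],[0,0,0,0,0,0.01,1],[0,0,0,0,0,0.006,1],[0,0,0,0,0,0.002,1],[0,0,0,0,0,0,1],[0,0,0,0,0,0,1]]' 40
python3 -m creep '[[0,0,0,0,0,0,-1],[0,0,0,0,0,0,-1],[0,0,0,0,0,0,-1],[0,0,0,0,0,0,-1],[0,0,0,0,0,0,-1],[0,0,0,0,0,0,-1]]' 40
python3 -c "
from h import *
plan(0,0,0,0)"
python3 -m creep '[[0,0,0,0,0,-0.01,-1],[0,0,0,0,0,-0.03,-1],[0,0,0,0,0,-0.03,-1],[0,0,0,0,0,-0.03,-1],[0,0,0,0,0,-0.03,-1],[0,0,0,0,0,-0.03,-1],[0,0,0,0,0,-0.02,-1],[0,0,0,0,0,0,-1],[0,0,0,0,0,0,-1]]'
python3 -c "
from h import *
plan(.4597,-.1801,.16,106.6)"

```

```text
time: 16.5
tool_pos: [0.4407, -0.3787, -0.0209]
ee_rot: [0.0, 0.725, -0.689, 0.001]
force: [-0.7, 0.1, 0.5]
gripper_width: 1.0
finger_force: 0.0
time: 17.0
tool_pos: [0.4407, -0.3786, -0.0208]
ee_rot: [0.0, 0.725, -0.689, 0.001]
force: [0.1, 0.5, 6.4]
gripper_width: 0.694
finger_force: 44.3
t 17.0 at [ 0.4407 -0.3786 -0.0208] yaw -177.1 | shift [-0.4003  0.421  -0.0222] turn [ 2.5000e-03 -2.5000e-03 -3.0912e+00] | q1 q6 [-0.85 -2.47] F [0.1 0.5 6.4] w 0.694
time: 17.75
tool_pos: [0.4404, -0.3784, 0.1591]
ee_rot: [0.0, 0.725, -0.689, 0.001]
force: [-0.6, -0.1, -1.8]
gripper_width: 0.696
finger_force: 44.2
t 17.8 at [ 0.4404 -0.3784  0.1591] yaw -177.1 | shift [-0.197  -0.0293 -0.0012] turn [-2.8000e-03 -5.0000e-04  1.3315e+00] | q1 q6 [-0.85 -2.47] F [-0.6 -0.1 -1.8] w 0.696
```

```bash

python3 -m creep '[[0,0,0,-0.0326,-0.0048,0,-1],[0,0,0,-0.0326,-0.0048,0,-1],[0,0,0,-0.0326,-0.0048,0,-1],[0,0,0,-0.0326,-0.0048,0,-1],[0,0,0,-0.0326,-0.0048,0,-1],[0,0,0,-0.0326,-0.0048,0,-1],[0,0,0.12,0,0,0,-1],[0,0,0.12,0,0,0,-1],[0,0,0.12,0,0,0,-1],[0,0,0.12,0,0,0,-1],[0,0,0.12,0,0,0,-1],[0,0,0.12,0,0,0,-1]]'
python3 -m creep '[[0,0,0.12,0,0,0,-1],[0,0,0.12,0,0,0,-1],[0,0,0.12,0,0,0,-1],[0,0,0.12,0,0,0,-1],[0,0,0.1315,0,0,0,-1],[0,0,0,0,0,0.03,-1],[0,0,0,0,0,0.03,-1],[0,0,0,0,0,0.03,-1],[0,0,0,0,0,0.02,-1],[0,0,0,0,0,0,-1],[0,0,0,0,0,0,-1],[0,0,0,0,0,0,-1]]'
python3 -c "
from h import *
plan(.4588,-.1802,.0152,106.6)"

```

```text
time: 18.75
tool_pos: [0.4574, -0.1801, 0.1556]
ee_rot: [-0.001, -0.433, 0.901, 0.002]
force: [-1.0, -0.2, -2.3]
gripper_width: 0.693
finger_force: 44.0
time: 19.75
tool_pos: [0.4588, -0.181, 0.048]
ee_rot: [-0.0, -0.148, 0.989, 0.0]
force: [1.1, -0.3, -1.4]
gripper_width: 0.692
finger_force: 44.1
t 19.8 at [ 0.4588 -0.181   0.048 ] yaw 107.0 | shift [-0.0003  0.0007  0.0328] turn [ 0.0005 -0.0003  0.0064] | q1 q6 [-0.54 -0.83] F [ 1.1 -0.3 -1.4] w 0.692
```

```bash

python3 -m creep '[[0,0,0.006,0,0.0007,0.006,-1],[0,0,0,0,0,0.006,-1],[0,0,0,0,0,0.005,-1],[0,0,0,0,0,0.004,-1],[0,0,0,0,0,0.003,-1],[0,0,0,0,0,0.003,-1],[0,0,0,0,0,0.003,-1],[0,0,0,0,0,0.002,-1],[0,0,0,0,0,0,-1],[0,0,0,0,0,0,-1]]'
python3 -c "
from h import *
plan(.4588,-.1802,.0152,106.6)"

```

```text
time: 20.58
tool_pos: [0.4586, -0.1803, 0.0158]
ee_rot: [-0.0, -0.145, 0.989, 0.0]
force: [0.5, 0.9, -2.0]
gripper_width: 0.696
finger_force: 44.2
t 20.6 at [ 0.4586 -0.1803  0.0158] yaw 106.6 | shift [-0.0003  0.      0.0006] turn [ 0.0002 -0.0001  0.0004] | q1 q6 [-0.54 -0.83] F [ 0.5  0.9 -2. ] w 0.696
```

```bash

python3 -m creep '[[0,0,0,0,0,0,1],[0,0,0,0,0,0,1],[0,0,0,0,0,0,1],[0,0,0,0,0,-0.01,1],[0,0,0,0,0,-0.03,1],[0,0,0,0,0,-0.035,1],[0,0,0,0,0,-0.035,1],[0,0,0,0,0,-0.035,1],[0,0,0,0,0,-0.025,1],[0,0,0,0,0,0,1],[0,0,0,0,0,0,1],[0,0,0,0,0,0,1]]'
python3 -c "
from h import *
pick(.036); plan(.6476,-.182,.186,11)"
```

```text
time: 21.58
tool_pos: [0.4584, -0.1802, 0.1859]
ee_rot: [0.0, -0.145, 0.989, 0.0]
force: [0.5, 0.6, -0.4]
gripper_width: 0.999
finger_force: 0.0
label [278. 186.] [0.0455 0.0283] th 198 box [ 0.458  -0.1778] yaw 16.6
t 21.6 at [ 0.4579 -0.1799  0.1851] yaw 106.6 | shift [-0.0009  0.0017  0.2086] turn [ 0.0013 -0.001  -0.0001] | q1 q6 [-0.54 -0.83] F [ 0.4 -0.1 -0.6] w 0.999
t 21.6 at [ 0.4579 -0.1799  0.1851] yaw 106.6 | shift [-0.1812 -0.0563 -0.0012] turn [ 1.000e-04 -1.800e-03  1.669e+00] | q1 q6 [-0.54 -0.83] F [ 0.4 -0.1 -0.6] w 0.999
```

```bash

python3 -m creep '[[0,0,0,-0.0302,-0.0094,0,1],[0,0,0,-0.0302,-0.0094,0,1],[0,0,0,-0.0302,-0.0094,0,1],[0,0,0,-0.0302,-0.0094,0,1],[0,0,0,-0.0302,-0.0094,0,1],[0,0,0,-0.0302,-0.0094,0,1],[0,0,0.119,0,0,0,1],[0,0,0.119,0,0,0,1],[0,0,0.119,0,0,0,1],[0,0,0.119,0,0,0,1],[0,0,0.119,0,0,0,1],[0,0,0.119,0,0,0,1]]'
python3 -m creep '[[0,0,0.119,0,0,0,1],[0,0,0.119,0,0,0,1],[0,0,0.119,0,0,0,1],[0,0,0.119,0,0,0,1],[0,0,0.119,0,0,0,1],[0,0,0.119,0,0,0,1],[0,0,0.119,0,0,0,1],[0,0,0.119,0,0,0.025,1],[0,0,0,0,0,0,1],[0,0,0,0,0,0,1]]'
python3 -c "
from h import *
pick(ztcp=-.022)"
```

```text
time: 22.63
tool_pos: [0.6473, -0.1821, 0.1834]
ee_rot: [-0.002, 0.213, 0.977, 0.0]
force: [-0.3, -0.8, 0.1]
gripper_width: 1.002
finger_force: 0.0
time: 23.47
tool_pos: [0.6463, -0.1817, 0.1577]
ee_rot: [-0.003, 0.634, 0.774, -0.001]
force: [-0.2, -0.3, 0.5]
gripper_width: 0.999
finger_force: 0.0
label [287. 187.] [0.0459 0.028 ] th 174 box [ 0.6548 -0.1813] yaw -78.6
t 23.5 at [ 0.6472 -0.1821  0.1593] yaw 11.4 | shift [-0.0011  0.0082  0.1813] turn [-0.0032 -0.0023 -0.0008] | q1 q6 [-0.39  0.98] F [0.3 0.2 0.1] w 0.998
```

```bash

python3 -m creep '[[0,0,0,-0.0011,0.007,0,1],[0,0,0,0,0,0.03,1],[0,0,0,0,0,0.03,1],[0,0,0,0,0,0.03,1],[0,0,0,0,0,0.03,1],[0,0,0,0,0,0.025,1],[0,0,0,0,0,0.018,1],[0,0,0,0,0,0.01,1],[0,0,0,0,0,0.006,1],[0,0,0,0,0,0.002,1],[0,0,0,0,0,0,1],[0,0,0,0,0,0,1]]' 40
python3 -m creep '[[0,0,0,0,0,0,-1],[0,0,0,0,0,0,-1],[0,0,0,0,0,0,-1],[0,0,0,0,0,0,-1],[0,0,0,0,0,0,-1],[0,0,0,0,0,0,-1]]' 40
python3 -c "
from h import *
plan(.6548,-.1813,-.022,11.4)"
python3 -m creep '[[0,0,0,0,0,-0.01,-1],[0,0,0,0,0,-0.03,-1],[0,0,0,0,0,-0.03,-1],[0,0,0,0,0,-0.03,-1],[0,0,0,0,0,-0.03,-1],[0,0,0,0,0,-0.03,-1],[0,0,0,0,0,-0.03,-1],[0,0,0,0,0,-0.02,-1],[0,0,0,0,0,0,-1],[0,0,0,0,0,0,-1]]'
python3 -c "
from h import *
plan(.459,-.1802,.18,106.6)"

```

```text
time: 24.52
tool_pos: [0.6567, -0.1827, -0.0185]
ee_rot: [0.001, 0.635, 0.773, 0.0]
force: [1.2, -0.9, 0.3]
gripper_width: 1.001
finger_force: 0.0
time: 25.02
tool_pos: [0.6563, -0.1826, -0.0187]
ee_rot: [0.001, 0.635, 0.773, 0.0]
force: [-0.7, 1.6, 6.1]
gripper_width: 0.688
finger_force: 44.5
t 25.0 at [ 0.6563 -0.1826 -0.0187] yaw 11.2 | shift [ 0.0016 -0.0012  0.0033] turn [ 0.0018  0.0012 -0.0039] | q1 q6 [-0.39  0.99] F [-0.7  1.6  6.1] w 0.688
time: 25.85
tool_pos: [0.6561, -0.1825, 0.1913]
ee_rot: [0.001, 0.635, 0.773, 0.0]
force: [-0.4, 0.3, -2.2]
gripper_width: 0.697
finger_force: 44.0
t 25.9 at [ 0.6561 -0.1825  0.1913] yaw 11.2 | shift [ 0.0405 -0.1929  0.0108] turn [ 6.0000e-04  3.1000e-03 -1.6655e+00] | q1 q6 [-0.39  0.99] F [-0.4  0.3 -2.2] w 0.697
```

```bash

python3 -m creep '[[0,0,0,0.0068,-0.0317,0,-1],[0,0,0,0.0068,-0.0317,0,-1],[0,0,0,0.0068,-0.0317,0,-1],[0,0,0,0.0068,-0.0317,0,-1],[0,0,0,0.0068,-0.0317,0,-1],[0,0,0,0.0068,-0.0317,0,-1],[0,0,-0.119,0,0,0,-1],[0,0,-0.119,0,0,0,-1],[0,0,-0.119,0,0,0,-1],[0,0,-0.119,0,0,0,-1],[0,0,-0.119,0,0,0,-1],[0,0,-0.119,0,0,0,-1]]'
python3 -m creep '[[0,0,-0.119,0,0,0,-1],[0,0,-0.119,0,0,0,-1],[0,0,-0.119,0,0,0,-1],[0,0,-0.119,0,0,0,-1],[0,0,-0.119,0,0,0,-1],[0,0,-0.119,0,0,0,-1],[0,0,-0.119,0,0,0,-1],[0,0,-0.119,0,0,0.03,-1],[0,0,0,0,0,0.03,-1],[0,0,0,0,0,0.03,-1],[0,0,0,0,0,0.02,-1],[0,0,0,0,0,0,-1]]'
python3 -m creep '[[0,0,0,0,0,0,-1],[0,0,0,0,0,0,-1]]'
python3 -c "
from h import *
plan(.4615,-.1794,.0433,106.6)"

```

```text
time: 26.85
tool_pos: [0.4594, -0.1783, 0.1876]
ee_rot: [-0.002, 0.322, 0.947, 0.0]
force: [-0.1, 0.4, -1.4]
gripper_width: 0.691
finger_force: 44.0
time: 27.85
tool_pos: [0.4559, -0.1761, 0.0737]
ee_rot: [-0.005, -0.145, 0.989, 0.004]
force: [-1.0, -0.2, -1.8]
gripper_width: 0.693
finger_force: 44.0
time: 28.02
tool_pos: [0.4609, -0.179, 0.0801]
ee_rot: [-0.0, -0.145, 0.989, 0.0]
force: [0.3, -1.0, -1.3]
gripper_width: 0.69
finger_force: 44.0
t 28.0 at [ 0.4609 -0.179   0.0801] yaw 106.6 | shift [-0.0005 -0.0006  0.0368] turn [ 0.0004 -0.0003  0.0005] | q1 q6 [-0.53 -0.82] F [ 0.3 -1.  -1.3] w 0.690
```

```bash

python3 -m creep '[[0,0,0,-0.0005,-0.0006,0.006,-1],[0,0,0,0,0,0.006,-1],[0,0,0,0,0,0.006,-1],[0,0,0,0,0,0.005,-1],[0,0,0,0,0,0.004,-1],[0,0,0,0,0,0.003,-1],[0,0,0,0,0,0.003,-1],[0,0,0,0,0,0.003,-1],[0,0,0,0,0,0,-1],[0,0,0,0,0,0,-1]]'
python3 -c "
from h import *
plan(.4615,-.1794,.0433,106.6)"

```

```text
time: 28.85
tool_pos: [0.4614, -0.1795, 0.0437]
ee_rot: [-0.0, -0.145, 0.989, 0.0]
force: [-0.4, 0.3, -0.9]
gripper_width: 0.691
finger_force: 44.1
t 28.9 at [ 0.4614 -0.1795  0.0437] yaw 106.6 | shift [-0.0001  0.      0.0004] turn [ 0.0003 -0.0002  0.0004] | q1 q6 [-0.53 -0.82] F [-0.4  0.3 -0.9] w 0.691
```

```bash

python3 -m creep '[[0,0,0,0,0,0,1],[0,0,0,0,0,0,1],[0,0,0,0,0,0,1],[0,0,0,0,0,-0.01,1],[0,0,0,0,0,-0.03,1],[0,0,0,0,0,-0.035,1],[0,0,0,0,0,-0.035,1],[0,0,0,0,0,-0.035,1],[0,0,0,0,0,-0.025,1],[0,0,0,0,0,0,1],[0,0,0,0,0,0,1],[0,0,0,0,0,0,1]]'
python3 -c "
from h import *
pick(.062); plan(.63,-.0065,.186,-14.8)"
```

```text
time: 29.85
tool_pos: [0.4614, -0.1794, 0.2138]
ee_rot: [0.0, -0.145, 0.989, 0.0]
force: [0.2, 0.3, 0.1]
gripper_width: 0.999
finger_force: 0.0
label [278. 185.] [0.0457 0.0285] th 216 box [ 0.4606 -0.1771] yaw 16.6
t 29.9 at [ 0.461  -0.1791  0.2131] yaw 106.6 | shift [-0.0004  0.0017  0.2366] turn [ 0.0012 -0.001  -0.0001] | q1 q6 [-0.53 -0.82] F [-0.6 -0.1 -0.6] w 0.999
t 29.9 at [ 0.461  -0.1791  0.2131] yaw 106.6 | shift [-0.2114  0.117   0.027 ] turn [-3.0000e-04 -1.9000e-03  2.1194e+00] | q1 q6 [-0.53 -0.82] F [-0.6 -0.1 -0.6] w 0.999
```

```bash

python3 -m creep '[[0,0,0,-0.0302,0.0167,0,1],[0,0,0,-0.0302,0.0167,0,1],[0,0,0,-0.0302,0.0167,0,1],[0,0,0,-0.0302,0.0167,0,1],[0,0,0,-0.0302,0.0167,0,1],[0,0,0,-0.0302,0.0167,0,1],[0,0,0,-0.0302,0.0167,0,1],[0,0,0.1177,0,0,0,1],[0,0,0.1177,0,0,0,1],[0,0,0.1177,0,0,0,1],[0,0,0.1177,0,0,0,1],[0,0,0.1177,0,0,0,1]]'
python3 -m creep '[[0,0,0.1177,0,0,0,1],[0,0,0.1177,0,0,0,1],[0,0,0.1177,0,0,0,1],[0,0,0.1177,0,0,0,1],[0,0,0.1177,0,0,0,1],[0,0,0.1177,0,0,0,1],[0,0,0.1177,0,0,0,1],[0,0,0.1177,0,0,0,1],[0,0,0.1177,0,0,0,1],[0,0,0.1177,0,0,0,1],[0,0,0.1177,0,0,0.02,1],[0,0,0.1177,0,0,0.02,1]]'
python3 -m creep '[[0,0,0.1177,0,0,0.01,1],[0,0,0,0,0,0,1],[0,0,0,0,0,0,1]]'
python3 -c "
from h import *
pick(ztcp=-.021)"
```

```text
time: 30.9
tool_pos: [0.6297, -0.0067, 0.2116]
ee_rot: [-0.002, 0.151, 0.988, -0.0]
force: [0.0, 0.7, -0.4]
gripper_width: 1.001
finger_force: 0.0
time: 31.9
tool_pos: [0.6307, -0.007, 0.1728]
ee_rot: [-0.0, 0.757, 0.654, 0.0]
force: [-0.1, -0.0, -0.4]
gripper_width: 0.997
finger_force: 0.0
time: 32.15
tool_pos: [0.6293, -0.0068, 0.1619]
ee_rot: [-0.002, 0.791, 0.612, -0.001]
force: [-0.6, 0.1, 0.7]
gripper_width: 1.001
finger_force: 0.0
label [279. 183.] [0.0454 0.0275] th 222 box [ 0.6304 -0.0056] yaw -105.1
t 32.2 at [ 0.6302 -0.007   0.1632] yaw -14.6 | shift [0.0015 0.0003 0.1842] turn [-0.0019  0.0001  0.0098] | q1 q6 [-0.14  1.69] F [ 0.7 -0.3  0.4] w 1.000
```

```bash

python3 -m creep '[[0,0,0.009,0.0015,-0.0012,0,1],[0,0,0,0,0,0.03,1],[0,0,0,0,0,0.03,1],[0,0,0,0,0,0.03,1],[0,0,0,0,0,0.03,1],[0,0,0,0,0,0.025,1],[0,0,0,0,0,0.02,1],[0,0,0,0,0,0.01,1],[0,0,0,0,0,0.006,1],[0,0,0,0,0,0.002,1],[0,0,0,0,0,0,1],[0,0,0,0,0,0,1]]' 40
python3 -m creep '[[0,0,0,0,0,0,-1],[0,0,0,0,0,0,-1],[0,0,0,0,0,0,-1],[0,0,0,0,0,0,-1],[0,0,0,0,0,0,-1],[0,0,0,0,0,0,-1]]' 40
python3 -c "
from h import *
plan(.6304,-.0056,-.022,-15.1)"
python3 -m creep '[[0,0,0,0,0,-0.01,-1],[0,0,0,0,0,-0.03,-1],[0,0,0,0,0,-0.03,-1],[0,0,0,0,0,-0.03,-1],[0,0,0,0,0,-0.03,-1],[0,0,0,0,0,-0.03,-1],[0,0,0,0,0,-0.03,-1],[0,0,0,0,0,-0.02,-1],[0,0,0,0,0,0,-1],[0,0,0,0,0,0,-1]]'
python3 -c "
from h import *
plan(.4615,-.1794,.18,106.6)"

```

```text
time: 33.2
tool_pos: [0.6313, -0.0054, -0.0175]
ee_rot: [0.001, 0.795, 0.607, 0.001]
force: [-0.6, -0.2, 1.2]
gripper_width: 0.999
finger_force: 0.0
time: 33.7
tool_pos: [0.631, -0.0054, -0.0178]
ee_rot: [0.001, 0.795, 0.607, 0.001]
force: [-0.7, 0.1, 5.9]
gripper_width: 0.691
finger_force: 44.5
t 33.7 at [ 0.631  -0.0054 -0.0178] yaw -15.3 | shift [-0.0003 -0.0005  0.0042] turn [ 0.0023 -0.0004 -0.003 ] | q1 q6 [-0.14  1.7 ] F [-0.7  0.1  5.9] w 0.691
time: 34.53
tool_pos: [0.6305, -0.0053, 0.1922]
ee_rot: [0.001, 0.795, 0.607, 0.001]
force: [-0.0, -1.0, -1.1]
gripper_width: 0.692
finger_force: 44.0
t 34.5 at [ 0.6305 -0.0053  0.1922] yaw -15.3 | shift [-0.2124 -0.1173  0.0118] turn [ 2.0000e-03  2.5000e-03 -2.1271e+00] | q1 q6 [-0.14  1.7 ] F [-0.  -1.  -1.1] w 0.692
```

```bash

python3 -m creep '[[0,0,0,-0.0304,-0.0169,0,-1],[0,0,0,-0.0304,-0.0169,0,-1],[0,0,0,-0.0304,-0.0169,0,-1],[0,0,0,-0.0304,-0.0169,0,-1],[0,0,0,-0.0304,-0.0169,0,-1],[0,0,0,-0.0304,-0.0169,0,-1],[0,0,0,-0.0304,-0.0169,0,-1],[0,0,-0.1182,0,0,0,-1],[0,0,-0.1182,0,0,0,-1],[0,0,-0.1182,0,0,0,-1],[0,0,-0.1182,0,0,0,-1],[0,0,-0.1182,0,0,0,-1]]'
python3 -m creep '[[0,0,-0.1182,0,0,0,-1],[0,0,-0.1182,0,0,0,-1],[0,0,-0.1182,0,0,0,-1],[0,0,-0.1182,0,0,0,-1],[0,0,-0.1182,0,0,0,-1],[0,0,-0.1182,0,0,0,-1],[0,0,-0.1182,0,0,0,-1],[0,0,-0.1182,0,0,0,-1],[0,0,-0.1182,0,0,0,-1],[0,0,-0.1182,0,0,0,-1],[0,0,-0.1182,0,0,0,-1],[0,0,-0.1182,0,0,0,-1]]'
python3 -m creep '[[0,0,-0.1182,0,0,0.02,-1],[0,0,0,0,0,0.03,-1],[0,0,0,0,0,0.03,-1],[0,0,0,0,0,0.01,-1],[0,0,0,0,0,0,-1],[0,0,0,0,0,0,-1],[0,0,0,0,0,0,-1]]'
python3 -c "
from h import *
plan(.4602,-.1797,.0702,106.6)"

```

```text
time: 35.53
tool_pos: [0.4582, -0.1788, 0.1886]
ee_rot: [-0.002, 0.581, 0.814, -0.0]
force: [0.1, -0.5, -1.3]
gripper_width: 0.692
finger_force: 44.1
time: 36.53
tool_pos: [0.4583, -0.1785, 0.1885]
ee_rot: [-0.002, -0.089, 0.996, 0.001]
force: [0.1, 0.5, -1.2]
gripper_width: 0.692
finger_force: 44.1
time: 37.12
tool_pos: [0.4604, -0.1798, 0.1019]
ee_rot: [0.001, -0.145, 0.989, -0.0]
force: [0.2, -0.1, -0.8]
gripper_width: 0.697
finger_force: 44.0
t 37.1 at [ 0.4604 -0.1798  0.1019] yaw 106.6 | shift [0.0002 0.0001 0.0317] turn [-0.0009  0.0009  0.0005] | q1 q6 [-0.53 -0.83] F [ 0.2 -0.1 -0.8] w 0.697
```

```bash

python3 -m creep '[[0,0,0,0,0,0.005,-1],[0,0,0,0,0,0.005,-1],[0,0,0,0,0,0.005,-1],[0,0,0,0,0,0.004,-1],[0,0,0,0,0,0.004,-1],[0,0,0,0,0,0.003,-1],[0,0,0,0,0,0.003,-1],[0,0,0,0,0,0.002,-1],[0,0,0,0,0,0,-1],[0,0,0,0,0,0,-1]]'
python3 -c "
from h import *
plan(.4602,-.1797,.0702,106.6)"

```

```text
time: 37.95
tool_pos: [0.4596, -0.1793, 0.0702]
ee_rot: [0.0, -0.145, 0.989, 0.0]
force: [-1.8, 0.6, 4.0]
gripper_width: 0.693
finger_force: 44.7
t 38.0 at [ 0.4596 -0.1793  0.0702] yaw 106.6 | shift [-0.0004 -0.0006  0.    ] turn [0.0002 0.0001 0.0005] | q1 q6 [-0.53 -0.83] F [-1.8  0.6  4. ] w 0.693
```

```bash

python3 -m creep '[[0,0,0,0,0,0,1],[0,0,0,0,0,0,1],[0,0,0,0,0,0,1],[0,0,0,0,0,-0.01,1],[0,0,0,0,0,-0.03,1],[0,0,0,0,0,-0.035,1],[0,0,0,0,0,-0.035,1],[0,0,0,0,0,-0.035,1],[0,0,0,0,0,-0.025,1],[0,0,0,0,0,0,1],[0,0,0,0,0,0,1],[0,0,0,0,0,0,1]]'
python3 -c "
from h import *
pick(.088); plan(.463,.361,.2,176)"
```

```text
time: 38.95
tool_pos: [0.4596, -0.1793, 0.2397]
ee_rot: [-0.0, -0.145, 0.989, 0.0]
force: [0.5, -0.4, -0.9]
gripper_width: 0.997
finger_force: 0.0
label [278. 187.] [0.046  0.0284] th 222 box [ 0.4606 -0.1765] yaw 17.3
t 39.0 at [ 0.4591 -0.179   0.2389] yaw 106.6 | shift [-0.0024  0.0017  0.2624] turn [ 0.0014 -0.0011 -0.0116] | q1 q6 [-0.53 -0.83] F [ 0.4  0.1 -0.1] w 0.999
t 39.0 at [ 0.4591 -0.179   0.2389] yaw 106.6 | shift [-0.1583  0.5163  0.0395] turn [ 1.9000e-03 -1.0000e-04 -1.2108e+00] | q1 q6 [-0.53 -0.83] F [ 0.4  0.1 -0.1] w 0.999
```

```bash

python3 -m creep '[[0,0,0,-0.0113,0.0369,0.0028,1],[0,0,0,-0.0113,0.0369,0.0028,1],[0,0,0,-0.0113,0.0369,0.0028,1],[0,0,0,-0.0113,0.0369,0.0028,1],[0,0,0,-0.0113,0.0369,0.0028,1],[0,0,0,-0.0113,0.0369,0.0028,1],[0,0,0,-0.0113,0.0369,0.0028,1],[0,0,0,-0.0113,0.0369,0.0028,1],[0,0,0,-0.0113,0.0369,0.0028,1],[0,0,0,-0.0113,0.0369,0.0028,1],[0,0,0,-0.0113,0.0369,0.0028,1],[0,0,0,-0.0113,0.0369,0.0028,1]]'
python3 -m creep '[[0,0,0,-0.0113,0.0369,0.0028,1],[0,0,0,-0.0113,0.0369,0.0028,1],[0,0,-0.121,0,0,0,1],[0,0,-0.121,0,0,0,1],[0,0,-0.121,0,0,0,1],[0,0,-0.121,0,0,0,1],[0,0,-0.121,0,0,0,1],[0,0,-0.121,0,0,0,1],[0,0,-0.121,0,0,0,1],[0,0,-0.121,0,0,0,1],[0,0,-0.121,0,0,0,1],[0,0,-0.121,0,0,0,1]]'
python3 -m creep '[[0,0,0,0,0,0.02,1],[0,0,0,0,0,0.02,1],[0,0,0,0,0,0,1],[0,0,0,0,0,0,1],[0,0,0,0,0,0,1]]'
cat >> h.py <<'E'
def wcover(zb=0.0,near=(275,185),name=None):
    p,R,s=tool(); im,i=snap('wrist'); hsv=cv2.cvtColor(im,cv2.COLOR_RGB2HSV)
    if name: cv2.imwrite(name,im[:,:,::-1])
    k=[k for k in blobs((hsv[...,1]<70)&(hsv[...,2]>60),2500,15000)]
    k=min(k,key=lambda k:np.linalg.norm(k[:,0].mean(0)-near))
    P=ray(i,k[:,0],zb+.018); ce,a,wh=axis(P); Q=(P-p)@R
    h=yawy(R)-np.pi/2; a=h+((a-h+np.pi/2)%np.pi-np.pi/2)
    print('cover px',k[:,0].mean(0).round(),'ctr',ce.round(4),'yaw %.1f'%np.degrees(a),np.round(wh,4),'tool',(R.T@np.r_[ce-p[:2],0])[:2].round(4),'x',Q[:,0].min().round(4),Q[:,0].max().round(4),'y',Q[:,1].min().round(4),Q[:,1].max().round(4))
    plan(ce[0],ce[1],-.025,np.degrees(a)+90)
E
python3 -c "
from h import *
wcover(name='pics/w7.png')"
```

```text
time: 40.0
tool_pos: [0.4615, 0.2853, 0.2044]
ee_rot: [-0.001, -0.145, 0.989, -0.0]
force: [0.6, -0.7, -0.5]
gripper_width: 1.002
finger_force: 0.0
time: 41.0
tool_pos: [0.4625, 0.3603, 0.1987]
ee_rot: [-0.002, -0.684, 0.73, 0.0]
force: [-0.5, -1.0, 0.5]
gripper_width: 1.005
finger_force: 0.0
time: 41.42
tool_pos: [0.4632, 0.3607, 0.1606]
ee_rot: [-0.001, -0.682, 0.732, 0.0]
force: [0.1, 0.4, 0.2]
gripper_width: 0.996
finger_force: 0.0
cover px [275. 191.] ctr [0.4661 0.3702] yaw 86.2 [0.1076 0.0612] tool [-0.0097 -0.0022] x -0.0636 0.0439 y -0.0331 0.0282
t 41.5 at [0.4638 0.361  0.1613] yaw 176.0 | shift [-0.0093 -0.0016  0.1863] turn [-0.0003  0.0003 -0.0037] | q1 q6 [ 0.52 -0.98] F [-0.6  0.8  0.7] w 1.003
```

```bash

python3 -m creep '[[0,0,-0.003,-0.0103,-0.0035,0,1],[0,0,0,0,0,0.03,1],[0,0,0,0,0,0.03,1],[0,0,0,0,0,0.03,1],[0,0,0,0,0,0.03,1],[0,0,0,0,0,0.025,1],[0,0,0,0,0,0.02,1],[0,0,0,0,0,0.01,1],[0,0,0,0,0,0.006,1],[0,0,0,0,0,0.003,1],[0,0,0,0,0,0,1],[0,0,0,0,0,0,1]]' 40
python3 -c "
from h import *
plan(.4663,.371,-.024,176.2)"

```

```text
time: 42.47
tool_pos: [0.4688, 0.3716, -0.0219]
ee_rot: [0.001, -0.683, 0.731, -0.0]
force: [0.2, 0.2, 0.1]
gripper_width: 1.004
finger_force: 0.0
t 42.5 at [ 0.4688  0.3716 -0.0219] yaw 176.1 | shift [0.0007 0.0024 0.0021] turn [-0.0019  0.0014 -0.0012] | q1 q6 [ 0.54 -0.97] F [0.2 0.2 0.1] w 1.004
```

```bash

python3 -m creep '[[0,0,0,0,0.001,0.0015,1],[0,0,0,0,0,0,1],[0,0,0,0,0,0,-1],[0,0,0,0,0,0,-1],[0,0,0,0,0,0,-1],[0,0,0,0,0,0,-1],[0,0,0,0,0,0,-1],[0,0,0,0,0,0,-1]]' 40
python3 -c "
from h import *
plan(.4663,.371,-.024,176.2)"
python3 -m creep '[[0,0,0,0,0,-0.01,-1],[0,0,0,0,0,-0.03,-1],[0,0,0,0,0,-0.03,-1],[0,0,0,0,0,-0.03,-1],[0,0,0,0,0,-0.03,-1],[0,0,0,0,0,-0.03,-1],[0,0,0,0,0,-0.03,-1],[0,0,0,0,0,-0.03,-1],[0,0,0,0,0,0,-1],[0,0,0,0,0,0,-1],[0,0,0,0,0,0,-1]]'
python3 -c "
from h import *
plan(.4602,-.1797,.2,106.6)"

```

```text
time: 43.13
tool_pos: [0.4671, 0.3712, -0.0241]
ee_rot: [0.0, -0.683, 0.731, -0.0]
force: [-1.5, -0.5, 5.4]
gripper_width: 0.689
finger_force: 44.0
t 43.1 at [ 0.4671  0.3712 -0.0241] yaw 176.1 | shift [ 0.0003  0.0008 -0.0001] turn [-0.0007  0.0007 -0.0013] | q1 q6 [ 0.54 -0.97] F [-1.5 -0.5  5.4] w 0.689
time: 44.05
tool_pos: [0.4662, 0.3707, 0.1945]
ee_rot: [-0.001, -0.683, 0.731, 0.0]
force: [-0.1, -0.3, -2.9]
gripper_width: 0.689
finger_force: 44.1
t 44.0 at [0.4662 0.3707 0.1945] yaw 176.1 | shift [ 0.5495 -0.0311 -0.0052] turn [ 4.0000e-04 -1.1000e-03  1.2135e+00] | q1 q6 [ 0.54 -0.97] F [-0.1 -0.3 -2.9] w 0.689
```

```bash

python3 -m creep '[[0,0,0,0.0366,-0.0021,0,-1],[0,0,0,0.0366,-0.0021,0,-1],[0,0,0,0.0366,-0.0021,0,-1],[0,0,0,0.0366,-0.0021,0,-1],[0,0,0,0.0366,-0.0021,0,-1],[0,0,0,0.0366,-0.0021,0,-1],[0,0,0,0.0366,-0.0021,0,-1],[0,0,0,0.0366,-0.0021,0,-1],[0,0,0,0.0366,-0.0021,0,-1],[0,0,0,0.0366,-0.0021,0,-1],[0,0,0,0.0366,-0.0021,0,-1],[0,0,0,0.0366,-0.0021,0,-1]]'
python3 -m creep '[[0,0,0,0.0366,-0.0021,0,-1],[0,0,0,0.0366,-0.0021,0,-1],[0,0,0,0.0366,-0.0021,0,-1],[0,0,0.1213,0,0,0,-1],[0,0,0.1213,0,0,0,-1],[0,0,0.1213,0,0,0,-1],[0,0,0.1213,0,0,0,-1],[0,0,0.1213,0,0,0,-1],[0,0,0.1213,0,0,0,-1],[0,0,0.1213,0,0,0,-1],[0,0,0.1213,0,0,0,-1],[0,0,0.1213,0,0,0,-1]]'
python3 -m creep '[[0,0,0.1213,0,0,0,-1],[0,0,0,0,0,0.03,-1],[0,0,0,0,0,0.03,-1],[0,0,0,0,0,0.01,-1],[0,0,0,0,0,0,-1],[0,0,0,0,0,0,-1],[0,0,0,0,0,0,-1]]'
python3 -c "
from h import *
plan(.4605,-.179,.0899,106.6)"

```

```text
time: 45.05
tool_pos: [0.4604, -0.0702, 0.1932]
ee_rot: [-0.001, -0.683, 0.731, 0.002]
force: [0.5, 0.1, -2.0]
gripper_width: 0.69
finger_force: 44.0
time: 46.05
tool_pos: [0.4597, -0.1781, 0.1929]
ee_rot: [-0.002, -0.201, 0.98, 0.002]
force: [-0.0, -0.0, -0.9]
gripper_width: 0.695
finger_force: 44.0
time: 46.63
tool_pos: [0.4616, -0.1792, 0.126]
ee_rot: [0.0, -0.145, 0.989, -0.0]
force: [0.4, -0.7, -2.4]
gripper_width: 0.695
finger_force: 44.0
t 46.6 at [ 0.4616 -0.1792  0.126 ] yaw 106.6 | shift [0.001  0.0005 0.0361] turn [-0.0006  0.0006  0.0005] | q1 q6 [-0.53 -0.82] F [ 0.4 -0.7 -2.4] w 0.695
```

```bash

python3 -m creep '[[0,0,0,0.001,0.0005,0.006,-1],[0,0,0,0,0,0.006,-1],[0,0,0,0,0,0.006,-1],[0,0,0,0,0,0.004,-1],[0,0,0,0,0,0.004,-1],[0,0,0,0,0,0.003,-1],[0,0,0,0,0,0.003,-1],[0,0,0,0,0,0.002,-1],[0,0,0,0,0,0.001,-1],[0,0,0,0,0,0,-1],[0,0,0,0,0,0,-1]]'
python3 -c "
from h import *
plan(.4605,-.179,.0899,106.6)"

```

```text
time: 47.55
tool_pos: [0.4603, -0.1788, 0.0904]
ee_rot: [0.0, -0.145, 0.989, -0.0]
force: [0.7, 0.2, -2.0]
gripper_width: 0.692
finger_force: 44.2
t 47.5 at [ 0.4603 -0.1788  0.0904] yaw 106.6 | shift [-0.0002 -0.0002  0.0005] turn [-0.0004  0.0005  0.0005] | q1 q6 [-0.53 -0.82] F [ 0.7  0.2 -2. ] w 0.692
```

```bash

python3 -m creep '[[0,0,0,0,0,0,1],[0,0,0,0,0,0,1],[0,0,0,0,0,0,1],[0,0,0,0,0,-0.01,1],[0,0,0,0,0,-0.03,1],[0,0,0,0,0,-0.035,1],[0,0,0,0,0,-0.035,1],[0,0,0,0,0,-0.035,1],[0,0,0,0,0,-0.025,1],[0,0,0,0,0,0,1],[0,0,0,0,0,0,1],[0,0,0,0,0,0,1]]'
python3 -c "
from h import *
wcover(.114,name='pics/w8.png'); plan(.4515,.1847,.2,83.8)"
```

```text
time: 48.55
tool_pos: [0.4597, -0.1786, 0.26]
ee_rot: [-0.0, -0.145, 0.989, 0.0]
force: [-1.0, -0.5, -0.6]
gripper_width: 0.997
finger_force: 0.0
cover px [276. 162.] ctr [ 0.4482 -0.1821] yaw 16.6 [0.1262 0.0707] tool [ 0.012 -0.   ] x -0.0511 0.0751 y -0.0354 0.0353
t 48.6 at [ 0.4593 -0.1784  0.2593] yaw 106.6 | shift [ 0.0114 -0.0007  0.2843] turn [ 0.0013 -0.0012 -0.0001] | q1 q6 [-0.53 -0.82] F [-0.5  0.1 -0.2] w 0.999
t 48.6 at [ 0.4593 -0.1784  0.2593] yaw 106.6 | shift [-0.0964  0.3501  0.0596] turn [ 0.0011 -0.0014  0.3984] | q1 q6 [-0.53 -0.82] F [-0.5  0.1 -0.2] w 0.999
```

View pics/w8.png

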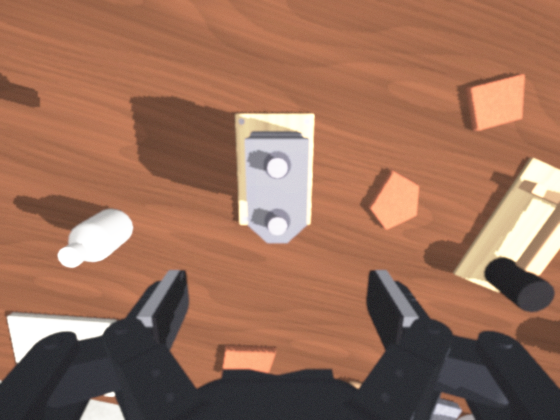

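The stack and cover line up, with the nose at the bottom of the picture. The peg heads show at (277,168) and (277,226), and the mallet is at right with its head at (520,283). Now I'll measure the pegs and move over the mallet.

```bash

python3 - <<'E'
from h import *
im=cv2.imread('pics/w8.png')[130:250,235:320]; i=optics.camera_info('wrist'); p,R,s=tool()
g=cv2.cvtColor(im,cv2.COLOR_BGR2GRAY)
for k in blobs(g>205,60,800):
    c=np.array(cv2.minEnclosingCircle(k)[0])+[235,130]; X=ray(i,[c],.149)[0]
    print(c.round(1),cv2.contourArea(k),X.round(4),((X-p)@R).round(4))
E
python3 -m creep '[[0,0,0,-0.0096,0.035,0.003,1],[0,0,0,-0.0096,0.035,0.003,1],[0,0,0,-0.0096,0.035,0.003,1],[0,0,0,-0.0096,0.035,0.003,1],[0,0,0,-0.0096,0.035,0.003,1],[0,0,0,-0.0096,0.035,0.003,1],[0,0,0,-0.0096,0.035,0.003,1],[0,0,0,-0.0096,0.035,0.003,1],[0,0,0,-0.0096,0.035,0.003,1],[0,0,0,-0.0096,0.035,0.003,1],[0,0,0.1,0,0,0.01,1],[0,0,0.1,0,0,0.01,1]]'
python3 -m creep '[[0,0,0.1,0,0,0.01,1],[0,0,0.1,0,0,0,1],[0,0,0,0,0,0,1],[0,0,0,0,0,0,1],[0,0,0,0,0,0,1]]'
cat >> h.py <<'E'
def wmallet(name=None):
    p,R,s=tool(); im,i=snap('wrist'); hsv=cv2.cvtColor(im,cv2.COLOR_RGB2HSV)
    if name: cv2.imwrite(name,im[:,:,::-1])
    for th in(110,125,140):
        m=(hsv[...,1]<th)&(hsv[...,2]>120)&(hsv[...,0]<35)&(hsv[...,0]>12)
        for k in blobs(m,4000,90000):
            ce,a,wh=axis(ray(i,k[:,0],.006)); print('wood',th,k[:,0].mean(0).round(),ce.round(4),'%.1f'%np.degrees(a),np.round(wh,4),'tool',(R.T@np.r_[ce-p[:2],0])[:2].round(4))
    for k in blobs((hsv[...,2]<45),800,9000):
        c,r=cv2.minEnclosingCircle(k); X=ray(i,[c],.076)[0]; print('dark',np.round(c),round(r),X.round(4))
E
python3 -c "
from h import *
wmallet('pics/w9.png'); plan(.4515,.1847,.2,83.8)"
```

```text
time: 49.6
tool_pos: [0.4505, 0.1862, 0.2084]
ee_rot: [-0.001, -0.045, 0.999, -0.0]
force: [-0.2, 0.5, -0.4]
gripper_width: 0.997
finger_force: 0.0
time: 50.02
tool_pos: [0.4515, 0.184, 0.1997]
ee_rot: [-0.001, 0.054, 0.999, -0.0]
force: [-0.3, 0.8, 0.5]
gripper_width: 0.996
finger_force: 0.0
wood 110 [281. 172.] [0.4456 0.1906] -5.9 [0.1924 0.1122] tool [0.0066 0.006 ]
wood 125 [281. 172.] [0.4456 0.1907] -5.8 [0.1924 0.1123] tool [0.0066 0.0061]
wood 140 [281. 172.] [0.4456 0.1907] -5.8 [0.1924 0.1123] tool [0.0066 0.0061]
t 50.1 at [0.4517 0.184  0.2   ] yaw 83.8 | shift [ 0.0003  0.0007 -0.    ] turn [-0.0001 -0.0004  0.0002] | q1 q6 [0.22 0.33] F [ 0.6  1.6 -0.5] w 1.004
```

View pics/w9.png

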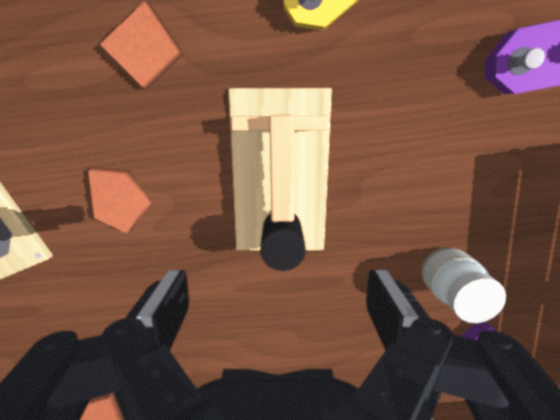

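The rest board spans (229–331, 88–250), the handle runs down column 283 and over the bar, and the mallet head's top is at (283,245).

```bash

python3 - <<'E'
from h import *
im=cv2.imread('pics/w9.png'); i=optics.camera_info('wrist'); p,R,s=tool()
for px,z in(((283,247),.076),((283.5,140),.051),((283.5,200),.051)):
    X=ray(i,[px],z)[0]; print(px,X.round(4),((X-p)@R)[:2].round(4))
for r in(140,170,200): print(r,im[r,262:306].sum(1).tolist())
# pegs from the earlier picture, camera pose rebuilt
h=np.radians(106.6);Y=np.array([np.cos(h),np.sin(h),0]);Z=np.array([0,0,-1.]);T=np.c_[np.cross(Y,Z),Y,Z]
p8=np.array([.4593,-.1784,.2593]); c=-i['R'].T@i['t']; ct=R.T@(c-p); A=i['R']@R
j=dict(i); j['R']=A@T.T; j['t']=-j['R']@(p8+T@ct)
for px in((277,164),(277,224)): X=ray(j,[px],.149)[0]; print('peg',px,X.round(4),((X-p8)@T)[:2].round(4))
E
```

```text
(283, 247) [0.5041 0.1858 0.076 ] [-0.052   0.0075]
(283.5, 140) [0.4009 0.1974 0.051 ] [0.0519 0.0078]
(283.5, 200) [0.4621 0.1911 0.051 ] [-0.0096  0.0082]
140 [564, 648, 675, 682, 684, 683, 664, 611, 537, 566, 635, 658, 666, 667, 671, 673, 674, 673, 671, 668, 671, 672, 671, 672, 673, 680, 678, 671, 676, 681, 691, 694, 692, 687, 686, 689, 696, 698, 704, 710, 709, 705, 702, 699]
170 [472, 571, 650, 675, 680, 677, 663, 621, 541, 531, 603, 655, 663, 669, 669, 674, 675, 671, 666, 667, 668, 671, 668, 669, 667, 668, 669, 669, 670, 678, 691, 698, 691, 688, 692, 691, 698, 699, 705, 711, 708, 711, 706, 702]
200 [437, 478, 572, 645, 673, 675, 680, 661, 613, 522, 559, 626, 657, 666, 668, 667, 667, 663, 661, 654, 658, 658, 660, 657, 657, 659, 662, 663, 677, 699, 709, 703, 691, 689, 688, 692, 700, 704, 709, 710, 708, 707, 703, 698]
peg (277, 164) [ 0.4257 -0.1869  0.149 ] [0.0346 0.0015]
peg (277, 224) [ 0.48   -0.1707  0.149 ] [-0.022   0.0015]
```

```bash

python3 -m creep '[[0,0,-0.004,-0.001,0.006,0,1],[0,0,0,0,0,0.03,1],[0,0,0,0,0,0.03,1],[0,0,0,0,0,0.035,1],[0,0,0,0,0,0.035,1],[0,0,0,0,0,0.03,1],[0,0,0,0,0,0.02,1],[0,0,0,0,0,0.013,1],[0,0,0,0,0,0.008,1],[0,0,0,0,0,0.005,1],[0,0,0,0,0,0,1],[0,0,0,0,0,0,1]]' 40
python3 -c "
from h import *
plan(.452,.191,-.006,84.1)"
python3 -m creep '[[0,0,0,0,0,0,-1],[0,0,0,0,0,0,-1],[0,0,0,0,0,0,-1],[0,0,0,0,0,0,-1],[0,0,0,0,0,0,-1],[0,0,0,0,0,0,-1],[0,0,0,0,0,0,-1],[0,0,0,0,0,0,-1],[0,0,0,0,0,0,-1]]' 40
python3 -c "
from h import *
plan(.452,.191,-.006,84.1)"

```

```text
time: 51.07
tool_pos: [0.4542, 0.1903, -0.0052]
ee_rot: [0.001, 0.053, 0.999, 0.0]
force: [0.3, 0.1, 0.5]
gripper_width: 1.002
finger_force: 0.0
t 51.1 at [ 0.4542  0.1903 -0.0052] yaw 84.0 | shift [0.0022 0.0005 0.0008] turn [ 0.0005  0.001  -0.0025] | q1 q6 [0.23 0.34] F [0.3 0.1 0.5] w 1.002
time: 51.82
tool_pos: [0.4538, 0.19, -0.0054]
ee_rot: [0.0, 0.053, 0.999, 0.0]
force: [-0.3, -0.8, 5.6]
gripper_width: 0.274
finger_force: 40.5
t 51.8 at [ 0.4538  0.19   -0.0054] yaw 83.9 | shift [0.0019 0.0008 0.0006] turn [ 0.0001  0.0007 -0.0029] | q1 q6 [0.23 0.34] F [-0.3 -0.8  5.6] w 0.274
```

```bash

python3 -m creep '[[0,0,0,0,0,0,-1],[0,0,0,0,0,0,-1],[0,0,0,0,0,-0.01,-1],[0,0,0,0,0,-0.02,-1],[0,0,0,0,0,-0.03,-1],[0,0,0,0,0,-0.035,-1],[0,0,0,0,0,-0.035,-1],[0,0,0,0,0,-0.035,-1],[0,0,0,0,0,-0.035,-1],[0,0,0,0,0,-0.02,-1],[0,0,0,0,0,0,-1],[0,0,0,0,0,0,-1]]' 110
python3 -c "
from h import *
plan(.470,-.122,.2146,16.6)"

```

```text
time: 52.82
tool_pos: [0.4538, 0.1901, 0.2149]
ee_rot: [0.001, 0.053, 0.999, 0.0]
force: [-0.9, -0.5, -3.9]
gripper_width: 0.267
finger_force: 107.8
t 52.8 at [0.4538 0.1901 0.2149] yaw 83.9 | shift [-4.910e-02 -3.087e-01  1.000e-04] turn [1.6000e-03 9.0000e-04 1.1753e+00] | q1 q6 [0.23 0.34] F [-0.9 -0.5 -3.9] w 0.267
```

```bash

python3 -m creep '[[0,0,0,-0.0049,-0.0309,0,-1],[0,0,0,-0.0049,-0.0309,0,-1],[0,0,0,-0.0049,-0.0309,0,-1],[0,0,0,-0.0049,-0.0309,0,-1],[0,0,0,-0.0049,-0.0309,0,-1],[0,0,0,-0.0049,-0.0309,0,-1],[0,0,0,-0.0049,-0.0309,0,-1],[0,0,0,-0.0049,-0.0309,0,-1],[0,0,0,-0.0049,-0.0309,0,-1],[0,0,0,-0.0049,-0.0309,0,-1],[0,0,0,0,0,0,-1]]'
python3 -m creep '[[0,0,0.1175,0,0,0,-1],[0,0,0.1175,0,0,0,-1],[0,0,0.1175,0,0,0,-1],[0,0,0.1175,0,0,0,-1],[0,0,0.1175,0,0,0,-1],[0,0,0.1175,0,0,0,-1],[0,0,0.1175,0,0,0,-1],[0,0,0.1175,0,0,0,-1],[0,0,0.1175,0,0,0,-1],[0,0,0.1175,0,0,0,-1],[0,0,0,0,0,0,-1],[0,0,0,0,0,0,-1]]'
python3 - <<'E'
from h import *
im,i=snap('top'); a=im[185:265,320:405]
im2,i2=snap('side'); b=im2[200:310,240:340]
cv2.imwrite('pics/ta.png',np.hstack([cv2.resize(a,(400,376)),cv2.resize(b,(342,376))])[:,:,::-1])
p,R,s=tool()
for nm,X in(('head',p+R@np.array([-.051,0,.0])),('pega',[.4845,-.171,.149]),('pegb',[.4315,-.187,.149])): print(nm,np.round(X,4),proj(i,X).round(1),proj(i2,X).round(1))
plan(.470,-.122,.14,16.6)
E
```

```text
time: 53.73
tool_pos: [0.4687, -0.1269, 0.2113]
ee_rot: [-0.002, 0.056, 0.998, -0.0]
force: [0.1, -0.5, -1.7]
gripper_width: 0.267
finger_force: 108.8
time: 54.73
tool_pos: [0.4684, -0.1217, 0.2123]
ee_rot: [-0.002, 0.596, 0.803, -0.0]
force: [0.0, 0.5, -2.6]
gripper_width: 0.262
finger_force: 108.7
head [ 0.4836 -0.1708  0.213 ] [[374.8 200.9]] [[292.8 220.9]]
pega [ 0.4845 -0.171   0.149 ] [[368.5 205.6]] [[293.1 234.4]]
pegb [ 0.4315 -0.187   0.149 ] [[377.1 228.6]] [[277.8 244.4]]
t 54.8 at [ 0.4689 -0.122   0.2131] yaw 16.8 | shift [-0.0005  0.0011  0.0731] turn [-0.0015 -0.0016  0.0031] | q1 q6 [-0.42  0.86] F [ 1.1  0.1 -2.6] w 0.269
```

```bash

python3 -m creep '[[0,0,0,0,0.0011,0.02,-1],[0,0,0,0,0,0.02,-1],[0,0,0,0,0,0.015,-1],[0,0,0,0,0,0.01,-1],[0,0,0,0,0,0.004,-1],[0,0,0,0,0,0,-1],[0,0,0,0,0,0,-1],[0,0,0,0,0,0,-1]]'
python3 -m creep '[[0,0,0,0,0,0.002,-1],[0,0,0,0,0,0.002,-1],[0,0,0,0,0,0.002,-1],[0,0,0,0,0,0.002,-1],[0,0,0,0,0,0,-1],[0,0,0,0,0,0,-1]]'
python3 -m creep '[[0,0,0,0,0,0.002,-1],[0,0,0,0,0,0.002,-1],[0,0,0,0,0,0,-1],[0,0,0,0,0,0,-1]]'
python3 -m creep '[[0,0,0,0,0,0.002,-1],[0,0,0,0,0,0.002,-1],[0,0,0,0,0,0,-1],[0,0,0,0,0,0,-1]]'

```

```text
time: 55.5
tool_pos: [0.4714, -0.1225, 0.1462]
ee_rot: [0.001, 0.597, 0.802, 0.0]
force: [0.2, -0.5, -2.5]
gripper_width: 0.267
finger_force: 108.9
time: 56.0
tool_pos: [0.4705, -0.1221, 0.137]
ee_rot: [-0.0, 0.598, 0.802, -0.0]
force: [0.7, 0.6, -3.5]
gripper_width: 0.267
finger_force: 108.9
time: 56.33
tool_pos: [0.4709, -0.1222, 0.1335]
ee_rot: [0.0, 0.597, 0.802, 0.0]
force: [0.7, 1.3, 1.1]
gripper_width: 0.266
finger_force: 109.5
time: 56.67
tool_pos: [0.4708, -0.1222, 0.1292]
ee_rot: [0.0, 0.597, 0.802, 0.0]
force: [0.1, 1.0, 1.8]
gripper_width: 0.264
finger_force: 109.6
```

```bash

python3 -m creep '[[0,0,0,0,0,0.002,-1],[0,0,0,0,0,0.002,-1],[0,0,0,0,0,0,-1],[0,0,0,0,0,0,-1]]'
python3 -m creep '[[0,0,0,0,0,0.002,-1],[0,0,0,0,0,0,-1],[0,0,0,0,0,0,-1]]'
python3 -m creep '[[0,0,0,0,0,0.002,-1],[0,0,0,0,0,0,-1],[0,0,0,0,0,0,-1]]'

```

```text
time: 57.0
tool_pos: [0.4708, -0.1222, 0.125]
ee_rot: [0.0, 0.597, 0.802, 0.0]
force: [0.2, 0.4, -0.3]
gripper_width: 0.266
finger_force: 109.6
time: 57.25
tool_pos: [0.4711, -0.1221, 0.1242]
ee_rot: [0.001, 0.597, 0.802, 0.0]
force: [-1.9, 4.6, 9.2]
gripper_width: 0.267
finger_force: 110.8
time: 57.5
tool_pos: [0.4718, -0.1225, 0.1237]
ee_rot: [0.002, 0.597, 0.802, 0.0]
force: [-3.5, 5.5, 18.6]
gripper_width: 0.265
finger_force: 111.9
```

Force jumps to about 20 N at the computed home height, so peg_a is home. Now peg_b.

```bash

python3 -m creep '[[0,0,0,0,0,-0.01,-1],[0,0,0,0,0,-0.02,-1],[0,0,0,0,0,-0.013,-1],[0,0,0,0,-0.02,0,-1],[0,0,0,0,-0.02,0,-1],[0,0,0,0,-0.016,0,-1],[0,0,0,0,0,0,-1],[0,0,0,0,0,0,-1],[0,0,0,0,0,0,-1]]'
python3 -c "
from h import *
plan(.4169,-.138,.139,16.6)"
python3 -m creep '[[0,0,0,0,0,0.012,-1],[0,0,0,0,0,0.008,-1],[0,0,0,0,0,0.004,-1],[0,0,0,0,0,0.002,-1],[0,0,0,0,0,0,-1],[0,0,0,0,0,0,-1]]'
python3 -m creep '[[0,0,0,0,0,0.002,-1],[0,0,0,0,0,0.002,-1],[0,0,0,0,0,0.002,-1],[0,0,0,0,0,0,-1],[0,0,0,0,0,0,-1]]'

```

```text
time: 58.25
tool_pos: [0.4171, -0.1383, 0.1638]
ee_rot: [-0.0, 0.598, 0.802, 0.0]
force: [0.4, 0.1, -2.7]
gripper_width: 0.262
finger_force: 109.0
t 58.2 at [ 0.4171 -0.1383  0.1638] yaw 16.6 | shift [ 0.0003 -0.0001  0.0248] turn [-0.0002 -0.0003 -0.0002] | q1 q6 [-0.5   0.78] F [ 0.4  0.1 -2.7] w 0.262
time: 58.75
tool_pos: [0.4172, -0.1381, 0.1382]
ee_rot: [-0.0, 0.597, 0.802, 0.0]
force: [0.7, -0.5, -2.9]
gripper_width: 0.263
finger_force: 109.3
time: 59.17
tool_pos: [0.4175, -0.1383, 0.1326]
ee_rot: [0.001, 0.597, 0.802, 0.0]
force: [0.9, 2.4, 2.6]
gripper_width: 0.268
finger_force: 109.8
```

```bash

python3 -m creep '[[0,0,0,0,0,0.002,-1],[0,0,0,0,0,0.002,-1],[0,0,0,0,0,0.001,-1],[0,0,0,0,0,0,-1],[0,0,0,0,0,0,-1]]'
python3 -m creep '[[0,0,0,0,0,0.002,-1],[0,0,0,0,0,0.001,-1],[0,0,0,0,0,0,-1],[0,0,0,0,0,0,-1]]'
python3 -m creep '[[0,0,0,0,0,0.002,-1],[0,0,0,0,0,0,-1],[0,0,0,0,0,0,-1]]'

```

```text
time: 59.58
tool_pos: [0.4174, -0.1383, 0.1272]
ee_rot: [0.0, 0.597, 0.802, 0.0]
force: [1.0, 1.8, 1.8]
gripper_width: 0.266
finger_force: 109.7
time: 59.92
tool_pos: [0.4174, -0.1383, 0.1245]
ee_rot: [0.0, 0.597, 0.802, 0.0]
force: [0.8, 3.1, 4.8]
gripper_width: 0.261
finger_force: 110.4
time: 60.17
tool_pos: [0.4175, -0.1382, 0.1239]
ee_rot: [0.001, 0.597, 0.802, 0.0]
force: [-2.3, 5.2, 18.0]
gripper_width: 0.266
finger_force: 112.1
```

```bash

python3 -m creep '[[0,0,0,0,0,-0.01,-1],[0,0,0,0,0,-0.02,-1],[0,0,0,0,0,-0.03,-1],[0,0,0,0,0,-0.03,-1],[0,0,0,0,0,0,-1],[0,0,0,0,0,0,-1],[0,0,0,0,0,0,-1]]'
python3 - <<'E'
from h import *
plan(.4538,.190,.215,83.9)
im,i=snap('side')
for nm,X in(('a',[.4845,-.171,.136]),('b',[.4315,-.187,.136]),('a_up',[.4845,-.171,.15]),('b_up',[.4315,-.187,.15])): print(nm,proj(i,X).round(1))
a=im[200:310,240:340]; cv2.imwrite('pics/s9.png',cv2.resize(a,(545,600),interpolation=cv2.INTER_CUBIC)[:,:,::-1])
E
```

```text
time: 60.75
tool_pos: [0.4159, -0.1378, 0.2107]
ee_rot: [-0.001, 0.598, 0.802, -0.0]
force: [-0.3, 0.4, -3.3]
gripper_width: 0.268
finger_force: 109.3
t 60.8 at [ 0.4159 -0.1378  0.2107] yaw 16.6 | shift [ 0.3034  0.1299 -0.0041] turn [-8.0000e-04 -2.7000e-03 -1.1747e+00] | q1 q6 [-0.5   0.78] F [-0.3  0.4 -3.3] w 0.268
a [[293.1 237. ]]
b [[278.  246.9]]
a_up [[293.1 234.2]]
b_up [[277.8 244.2]]
```

```bash

python3 -m creep '[[0,0,0,0.0303,0.013,0,-1],[0,0,0,0.0303,0.013,0,-1],[0,0,0,0.0303,0.013,0,-1],[0,0,0,0.0303,0.013,0,-1],[0,0,0,0.0303,0.013,0,-1],[0,0,0,0.0303,0.013,0,-1],[0,0,0,0.0303,0.013,0,-1],[0,0,0,0.0303,0.013,0,-1],[0,0,0,0.0303,0.013,0,-1],[0,0,0,0.0303,0.013,0,-1],[0,0,-0.1175,0,0,0,-1],[0,0,-0.1175,0,0,0,-1]]'
python3 -m creep '[[0,0,-0.1175,0,0,0,-1],[0,0,-0.1175,0,0,0,-1],[0,0,-0.1175,0,0,0,-1],[0,0,-0.1175,0,0,0,-1],[0,0,-0.1175,0,0,0,-1],[0,0,-0.1175,0,0,0,-1],[0,0,-0.1175,0,0,0,-1],[0,0,-0.1175,0,0,0,-1],[0,0,0,0,0,0.04,-1],[0,0,0,0,0,0.04,-1],[0,0,0,0,0,0.04,-1],[0,0,0,0,0,0.03,-1]]'
python3 -m creep '[[0,0,0,0,0,0.02,-1],[0,0,0,0,0,0,-1],[0,0,0,0,0,0,-1],[0,0,0,0,0,0,-1]]'
python3 -c "
from h import *
plan(.4538,.190,-.0054,83.9)"

```

```text
time: 61.8
tool_pos: [0.4535, 0.191, 0.2098]
ee_rot: [-0.002, 0.495, 0.869, -0.001]
force: [0.7, -0.8, -2.4]
gripper_width: 0.267
finger_force: 109.1
time: 62.8
tool_pos: [0.4514, 0.1884, 0.0575]
ee_rot: [-0.003, 0.053, 0.999, -0.001]
force: [-0.6, 0.0, -2.7]
gripper_width: 0.267
finger_force: 109.1
time: 63.13
tool_pos: [0.4551, 0.1894, 0.0426]
ee_rot: [0.0, 0.053, 0.999, -0.0]
force: [0.4, 0.2, -3.1]
gripper_width: 0.263
finger_force: 108.9
t 63.1 at [0.4551 0.1894 0.0426] yaw 83.9 | shift [0.0014 0.0005 0.048 ] turn [-0.0001  0.      0.0006] | q1 q6 [0.23 0.34] F [ 0.4  0.2 -3.1] w 0.263
```

```bash

python3 -m creep '[[0,0,0,0.0013,0.0005,0.015,-1],[0,0,0,0,0,0.012,-1],[0,0,0,0,0,0.008,-1],[0,0,0,0,0,0.005,-1],[0,0,0,0,0,0.003,-1],[0,0,0,0,0,0.002,-1],[0,0,0,0,0,0.001,-1],[0,0,0,0,0,0,-1],[0,0,0,0,0,0,-1],[0,0,0,0,0,0,-1]]'
python3 -c "
from h import *
plan(.4538,.190,-.0054,83.9)"

```

```text
time: 63.97
tool_pos: [0.454, 0.1901, -0.0034]
ee_rot: [0.0, 0.053, 0.999, 0.0]
force: [-0.2, -0.5, -2.3]
gripper_width: 0.26
finger_force: 109.0
t 64.0 at [ 0.454   0.1901 -0.0034] yaw 83.9 | shift [ 0.0002 -0.0001  0.002 ] turn [0.0003 0.0007 0.0007] | q1 q6 [0.23 0.34] F [-0.2 -0.5 -2.3] w 0.260
```

```bash

python3 -m creep '[[0,0,0,0,0,0.001,-1],[0,0,0,0,0,0.0008,-1],[0,0,0,0,0,0,-1],[0,0,0,0,0,0,-1],[0,0,0,0,0,0,-1]]'
python3 -m creep '[[0,0,0,0,0,0,-0.3],[0,0,0,0,0,0,-0.1],[0,0,0,0,0,0,0.2],[0,0,0,0,0,0,1],[0,0,0,0,0,0,1],[0,0,0,0,0,0,1],[0,0,0,0,0,0,1],[0,0,0,0,0,0,1]]' 40
python3 -m creep '[[0,0,0,0,0,-0.01,1],[0,0,0,0,0,-0.03,1],[0,0,0,0,0,-0.035,1],[0,0,0,0,0,-0.035,1],[0,0,0,0,0,-0.035,1],[0,0,0,0,0,-0.035,1],[0,0,0,0,0,-0.025,1],[0,0,0,0,0,0,1],[0,0,0,0,0,0,1],[0,0,0,0,0,0,1]]'
python3 - <<'E'
from h import *
plan(.4517,.184,.2,83.8)
p,R,s=tool(); im,i=snap('wrist'); cv2.imwrite('pics/w10.png',im[:,:,::-1])
wmallet()
t,_=snap('top'); cv2.imwrite('pics/t10.png',t[:,:,::-1])
a=cv2.resize(t[130:290,90:490],(800,320)); b=cv2.resize(snap('side')[0][190:310,230:350],(280,280),interpolation=cv2.INTER_CUBIC)
c=cv2.resize(im[60:300,150:430],(327,280))
cv2.imwrite('pics/fin.png',np.vstack([a,cv2.copyMakeBorder(np.hstack([b,c]),0,0,0,193,0)])[:,:,::-1])
E
```

```text
time: 64.38
tool_pos: [0.4539, 0.1901, -0.0052]
ee_rot: [0.0, 0.053, 0.999, 0.0]
force: [-1.2, 0.8, 3.1]
gripper_width: 0.266
finger_force: 109.7
time: 65.05
tool_pos: [0.4537, 0.19, -0.0056]
ee_rot: [0.0, 0.053, 0.999, 0.0]
force: [-1.4, 0.7, -0.7]
gripper_width: 1.004
finger_force: 0.0
time: 65.88
tool_pos: [0.4532, 0.1899, 0.1993]
ee_rot: [-0.0, 0.053, 0.999, 0.0]
force: [1.0, 0.2, -0.6]
gripper_width: 0.997
finger_force: 0.0
t 65.9 at [0.4532 0.1899 0.1993] yaw 83.9 | shift [ 0.0009 -0.006  -0.0007] turn [ 0.     -0.0001  0.0024] | q1 q6 [0.23 0.34] F [ 1.   0.2 -0.6] w 0.997
wood 110 [276. 172.] [0.4455 0.1905] -5.8 [0.1921 0.1122] tool [ 0.0073 -0.    ]
wood 125 [276. 171.] [0.4453 0.1906] -5.9 [0.1925 0.1124] tool [0.0075 0.0001]
wood 140 [276. 171.] [0.4453 0.1906] -5.9 [0.1925 0.1124] tool [0.0075 0.0001]
```

View pics/fin.png

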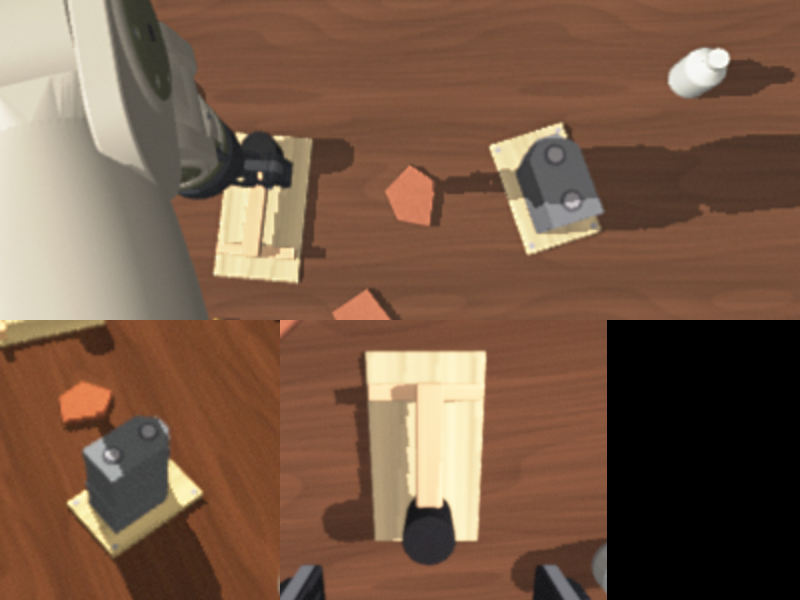

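The last picture shows a square stack with cover and cradle noses aligned. Both pegs are down to low discs, at (555,153) and (572,199). The mallet stands on its rest with the handle over the bar. The gripper is clear, so I'll hand in.

```bash
python3 -c "
from rig import ctrl
print(ctrl.hand_in())"
```

```text
the job is handed in; nothing more can be done
None
```

All four boxes are stacked nose over nose on the cradle with the cover fitted, both pegs are driven home, the mallet is back on its rest, and the job was handed in at about 66 s.

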